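# Crack the hallway walnuts and nest their cups

## Task

Take each walnut out of its cup, crack it in the nutcracker by squeezing the two red handles together until the shell gives (never crush it in the fingers), and put the cracked walnuts in the wooden dish. Then tidy up by nesting the three small cups into one straight upright stack on the table. Leave the nutcracker empty and open, and do not disturb the vase, the candle and the spectacle case.

Things in the scene. Friction and masses are not known exactly. Their poses are not given: they have to be found in the camera images.
- nut1: A walnut (may be absent): light brown, 30 mm (x) by 32 mm (y) by 46 mm tall (z); origin: centre of its flat foot. Two half shells (the cheeks, 16 mm out at -y and +y) with a dark 6 mm seam between them in its x-z plane. It starts upright in a cup, foot on the cup's inner floor, upper half above the rim. About 26 g.
- nut1_shell (a joint): How far the +y half shell of this walnut has moved in, m: 0 = whole, 0.006 = cracked. Pressed across the cheeks (along y) it resists up to about 45 N (within 1 mm), then gives and the halves snap together and stay: the seam vanishes and the nut spans y = -16 to +10 mm. Pinched along x it does not break.
- nut1_mid (a point): Middle of this walnut when whole, 22 mm above its foot, on the seam.
- nut2: A walnut (may be absent): light brown, 30 mm (x) by 32 mm (y) by 46 mm tall (z); origin: centre of its flat foot. Two half shells (the cheeks, 16 mm out at -y and +y) with a dark 6 mm seam between them in its x-z plane. It starts upright in a cup, foot on the cup's inner floor, upper half above the rim. About 26 g.
- nut2_shell (a joint): How far the +y half shell of this walnut has moved in, m: 0 = whole, 0.006 = cracked. Pressed across the cheeks (along y) it resists up to about 45 N (within 1 mm), then gives and the halves snap together and stay: the seam vanishes and the nut spans y = -16 to +10 mm. Pinched along x it does not break.
- nut2_mid (a point): Middle of this walnut when whole, 22 mm above its foot, on the seam.
- nut3: A walnut (may be absent): light brown, 30 mm (x) by 32 mm (y) by 46 mm tall (z); origin: centre of its flat foot. Two half shells (the cheeks, 16 mm out at -y and +y) with a dark 6 mm seam between them in its x-z plane. It starts upright in a cup, foot on the cup's inner floor, upper half above the rim. About 26 g.
- nut3_shell (a joint): How far the +y half shell of this walnut has moved in, m: 0 = whole, 0.006 = cracked. Pressed across the cheeks (along y) it resists up to about 45 N (within 1 mm), then gives and the halves snap together and stay: the seam vanishes and the nut spans y = -16 to +10 mm. Pinched along x it does not break.
- nut3_mid (a point): Middle of this walnut when whole, 22 mm above its foot, on the seam.
- cup1: A small dark red round cup, 20 mm high, flaring outside from 46 mm diameter at the foot to 61 mm at the rim, wall 3 mm, inner floor 4 mm above its foot; origin: centre of its foot, z up. The three are alike and nest: a cup set concentrically into another rests 9 to 12 mm higher. About 80 g. Can be gripped from above across the rim.
- cup2: A small green round cup, 20 mm high, flaring outside from 46 mm diameter at the foot to 61 mm at the rim, wall 3 mm, inner floor 4 mm above its foot; origin: centre of its foot, z up. The three are alike and nest: a cup set concentrically into another rests 9 to 12 mm higher. About 80 g. Can be gripped from above across the rim.
- cup3: A small cream round cup, 20 mm high, flaring outside from 46 mm diameter at the foot to 61 mm at the rim, wall 3 mm, inner floor 4 mm above its foot; origin: centre of its foot, z up. The three are alike and nest: a cup set concentrically into another rests 9 to 12 mm higher. About 80 g. Can be gripped from above across the rim.
- dish: A loose round wooden serving dish, 35 mm high, 110 mm outside diameter at the foot, 140 mm at the rim, wall 5 mm, inner floor 6 mm above its foot; origin: centre of its foot.
- nutcracker: A nutcracker fixed to the table: wooden base 150 x 105 x 10 mm with two steel arms with red handles side by side along its x axis, handles to -x, hinged on upright pins at x = 92 mm, geared together, held open by a light spring. Origin: on the table under the arms' middle line; z up. The hinge block (53 mm high, 80 mm wide) spans x = 83 to 111 mm; all else is below 46 mm.
- seat (a point): Place for a walnut's foot: on the base, 10 mm above the table, midway between the two dark jaw pads; axes as the nutcracker's. Pads: 26 mm long, 21 to 45 mm above the table, 39 mm apart in y when open. A walnut stands here upright, cheeks facing the pads (its y along the nutcracker's y); fingers have room before and behind it in x (38 mm to the hinge block).
- grips (a point): Point midway between the two red handles, 105 mm from the seat towards -x of the nutcracker, 33 mm above the table: where to squeeze them together. Nothing but the table lies below the handles here.
- left_handle (a joint): Angle of the +y arm, rad: 0 = open (spring), 0.135 = fully closed (stop). A whole walnut is touched at about 0.06 and cracked by about 0.11. The two arms move alike.
- left_grip (a point): Middle of the red grip of the +y arm (grip 70 mm long, 12 mm thick, 20 mm high; centre 33 mm above the table). Over both grips: 68 mm when open, 24 mm when closed. Cracking a walnut takes about 20 N on each grip.
- right_handle (a joint): Angle of the -y arm, rad: 0 = open (spring), 0.135 = fully closed (stop). A whole walnut is touched at about 0.06 and cracked by about 0.11. The two arms move alike.
- right_grip (a point): Middle of the red grip of the -y arm (grip 70 mm long, 12 mm thick, 20 mm high; centre 33 mm above the table). Over both grips: 68 mm when open, 24 mm when closed. Cracking a walnut takes about 20 N on each grip.
- vase: Bystander: dark glass vase with dried flowers, 56 mm diameter, 85 mm high (160 mm with flowers); origin: centre of its foot.
- candle: Bystander: amber glass candle, 64 mm diameter, 62 mm high; origin: centre of its foot.
- glasses_case: Bystander: black spectacle case lying flat, 60 x 150 x 35 mm (its y is the long axis); origin: centre of its underside.
There are look-alikes about, which are no part of the job. Several things look just like the nutcracker: the one meant starts nearest to the robot's base. What is shaped like the nut2 but yellow is not meant.

How it is judged:
By the outcome, as a careful person would: the job done as asked, in the order asked, and still so for the second after the job is handed in, with the robot touching nothing.
Of nut1, nut2, nut3 only 2 to 3 are there at a start; the rules pass over those that are not, and their reading is None.
At some moment in a run one of dish may be knocked a few centimetres aside while the robot is not near it.
It also fails if it takes over 210 s, if anything falls off the work surface, if the arm or the gripper's body presses on something with over 40 N, if the wrist force passes 120 N, or if a joint passes its speed limit or range.

## Robot

A 7-joint arm with a two-finger parallel gripper is mounted at the origin on the work surface. World frame = base frame: x ahead of the robot, y to its left, z up, the work surface at z = 0. Lengths are in mm, angles in rad, forces in N, time in s.
With the tool pointing down it reaches from about 400 to 875 mm from the base axis. Payload 4.4 kg.
Tool frame: the origin (TCP) lies at the very end of the fingers, on their centre line; the grasp point (between the pads) lies 19 mm behind it; y points along the fingers, x is the direction in which the jaws open and shut, and the axes are right-handed (so a half turn about y gives the same grasp; the last joint's range is limited). The gripper opens to 85 mm and grips with 20 to 120 N. Pads are 22 mm wide; open, the fingers measure 114 mm over their backs; the gripper's body (76 mm by 85 mm) begins 54 mm behind the grasp point. The pads swing forward as they close: fully open they stand 13 mm farther back than shut.
Start: joints at [-1.303, 0.628, 0.038, 1.517, -0.027, 0.996, -0.02], TCP at [212.94, 614.145, 231.313] pointing down, gripper open.
Joint ranges: [-3.06, 3.06], [-0.37, 2.12], [-1.25, 1.32], [0.18, 2.47], [-1.1, 4.24], [0.23, 1.98], [-2.94, 2.94]. Speed limits (rad/s): [2.57, 2.57, 3.14, 3.14, 3.14, 3.14, 3.14].

## Interface

Orientations are given as [roll, pitch, yaw] about the fixed x, y, z axes, in that order (R = Rz(yaw) Ry(pitch) Rx(roll)).
In Python, from cell import readout, eyes, finish_job gives the robot as it stands. The module is installed in compiled form; this text tells all that it offers.
- The arm moves only by the tool apply_moves, never from a script. Its argument "commands" is a list that holds one entry, the list of rows, each a list of 6 numbers: the shift along the tool's x, y, z in units of 0.04 m (1.0 is 0.04 m), then the turn, a rotation vector about the tool's x, y, z in units of 5 degrees (1.0 is 5 degrees). A call has 1 to 8 rows; each row shifts and turns the pose as measured when the row begins, along the tool's axes as they then stand; what a row does not reach is not made up. A row lasts 1/12 s, in which the tool goes at most 41.7 mm and 7.16 degrees, less where a joint would pass 70% of its speed; a pose out of reach is approached as far as the arm can. A call with a number of a shift or a turn outside -1 to 1 is refused whole. A call with a gripper value outside its range is refused whole. "claw" is the finger opening in mm, from 0 to 85.4, set as the call begins (left out, the last holds). The fingers move at their own pace and stop on an object; the grip force is fixed at half the most. Time passes only in rows, so rows that do not move let the fingers close. It gives the time, the measured TCP pose, the force and the opening at its end, in the units of the state.
- readout.read_state(): the state, without advancing time (a new reading comes with each control period).
- eyes.get_image(name): name is "scene" or "top"; returns a dict with "image" (420x560x3 uint8, red, green, blue), "mtx" (3x3 intrinsics, pixels), "rvec" (rotation vector, rad) and "tvec" (3), from world to camera coordinates, as OpenCV has them. Camera axes: x right, y down, z forward; pixel columns grow to the right and rows downward; lengths in mm; the calibration is good to about 2 mm. A picture is of the moment at which its call begins. There is no depth.
- finish_job(): hands the job in, once; it reports no verdict.
The state is a dict: "clock": time; "qpos": joint angles; "qd": joint speeds; "tau": joint torques, N m; "eef_pos": TCP position; "tool_rot": TCP orientation; "force": force on the tool from outside, world axes, zero at the start; "torque": the same for the moment, N m; "width": finger opening in mm.
Only numpy, scipy, OpenCV 4.12 (cv2) and the standard library are available. Lean on these libraries where they do the work, as an engineer would, in place of code of your own. Each camera call takes 0.05 s, during which the arm holds its last target. There are 200 camera calls.

## Working session

There is one attempt and no reset: what is moved stays moved. The work goes in short steps, Python scripts to look and compute and a tool call to move; the robot and the scene stay as the last step left them, time stands still between calls to the robot, and variables do not carry over. Pictures are saved under pics/ and viewed, about 12 in all and at most 16, crops included, and the job is handed in when it is done.

Besides the shell and the picture viewer there is one more tool, called after "Emit:" in YAML: its name, and indented under it one key for each argument. apply_moves: Moves the arm, as the interface text tells. Shifts and turns lie within -1 to 1; 1 stands for 0.04 m of shift or 5 degrees of turn. Its arguments: {"type":"object","properties":{"commands":{"type":"array"},"claw":{"type":"number"}},"required":["commands"]}

```bash
mkdir -p pics
cat > h.py <<'E'
import numpy as np, cv2
from cell import readout, eyes, finish_job
from scipy.spatial.transform import Rotation as R
def cam(n):
    d=eyes.get_image(n); return d
def save(d,f,crop=None,s=1):
    im=d["image"][:,:,::-1]
    if crop: x0,y0,x1,y1=crop; im=im[y0:y1,x0:x1]
    if s!=1: im=cv2.resize(im,None,fx=s,fy=s,interpolation=cv2.INTER_CUBIC)
    cv2.imwrite(f,im)
def ray(d,uv,z):
    Rm=cv2.Rodrigues(np.array(d["rvec"],float))[0]; t=np.array(d["tvec"],float).ravel()
    c=-Rm.T@t; uv=np.atleast_2d(np.array(uv,float))
    p=cv2.undistortPoints(uv[:,None],np.array(d["mtx"],float),None)[:,0]
    v=np.c_[p,np.ones(len(p))]@Rm
    return c+v*((z-c[2])/v[:,2])[:,None]
def proj(d,P):
    return cv2.projectPoints(np.atleast_2d(np.array(P,float)),np.array(d["rvec"],float),np.array(d["tvec"],float),np.array(d["mtx"],float),None)[0][:,0]
E
python3 - <<'E'
from h import *
s=readout.read_state(); print({k:np.round(v,3) for k,v in s.items()})
print(np.round(R.from_euler('xyz',s['tool_rot']).as_matrix(),3))
for n in('top','scene'):
    d=cam(n); save(d,f'pics/{n}0.png',s=1.42)
    Rm=cv2.Rodrigues(np.array(d["rvec"],float))[0]; print(n,np.round(-Rm.T@np.ravel(d["tvec"])), np.round(Rm,2).tolist(), np.round(d["mtx"]).tolist())
    np.save(f'{n}0.npy',d,allow_pickle=True)
E
```

```text
{'clock': np.float64(0.0), 'qpos': array([-1.303,  0.629,  0.038,  1.518, -0.027,  0.996, -0.02 ]), 'qd': array([-0.001, -0.   , -0.001, -0.002,  0.001,  0.   ,  0.003]), 'tau': array([ 1.0000e-03, -5.6341e+01,  1.2260e+00, -1.9344e+01,  1.1000e-02,
        1.1000e-02, -0.0000e+00]), 'eef_pos': array([212.719, 613.532, 230.377]), 'tool_rot': array([-1.571,  0.002,  1.237]), 'force': array([-0.201, -0.171, -0.073]), 'torque': array([0.023, 0.007, 0.014]), 'width': np.float64(85.34)}
[[ 0.328 -0.001 -0.945]
 [ 0.945 -0.002  0.328]
 [-0.002 -1.    -0.   ]]
top [ 453.   91. 1241.] [[0.0, -1.0, -0.01], [-0.99, -0.0, -0.11], [0.11, 0.01, -0.99]] [[538.0, 0.0, 272.0], [0.0, 538.0, 213.0], [0.0, 0.0, 1.0]]
scene [1393. -671.  773.] [[0.7, 0.71, -0.02], [0.37, -0.39, -0.85], [-0.61, 0.58, -0.53]] [[535.0, 0.0, 292.0], [0.0, 535.0, 217.0], [0.0, 0.0, 1.0]]
```

View pics/top0.png

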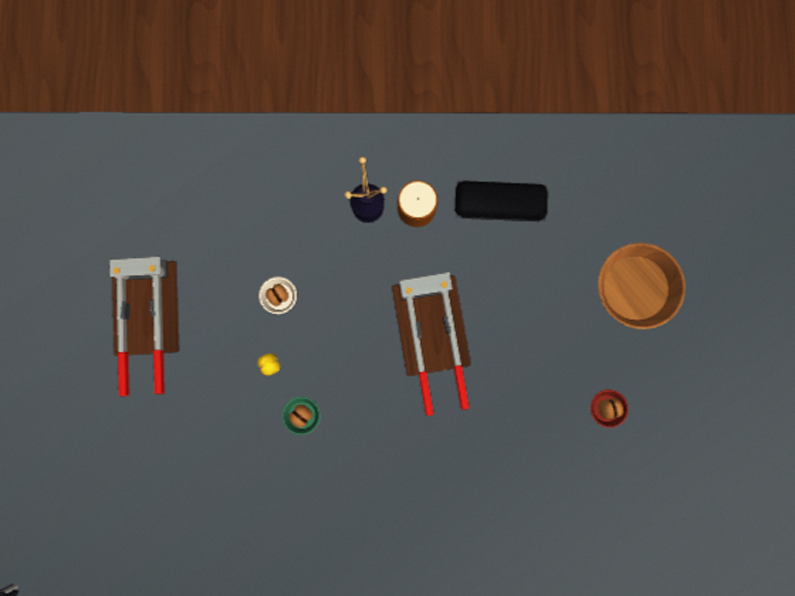

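View pics/scene0.png

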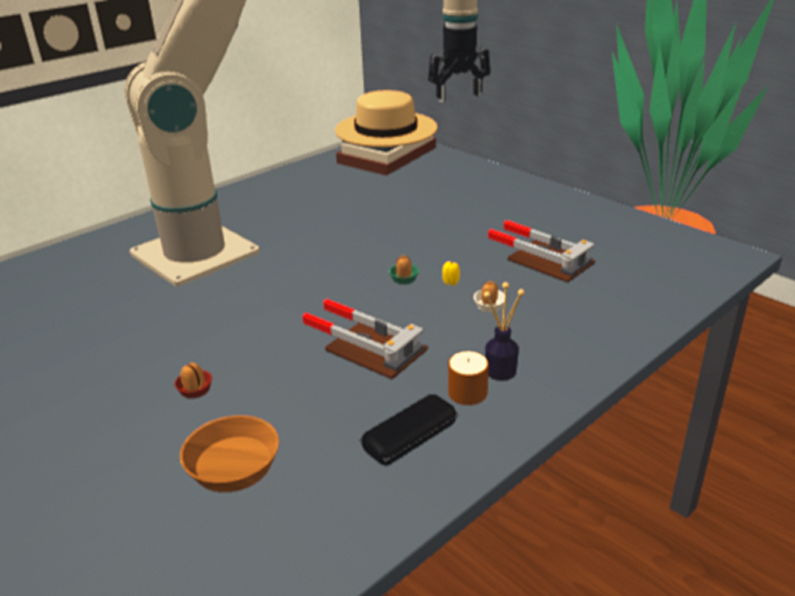

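The top view shows the middle cracker, which is nearest the base, with its handles at about (428,393) and (461,387) in the enlarged picture. Nuts stand in the cream (277,295), green (301,416) and red (610,408) cups, and the dish is at (641,286). The decoys are the yellow nut and the left cracker. Next I measure everything by colour.

```bash
cat > meas.py <<'E'
from h import *
def comps(m,amin=30):
    n,l,st,c=cv2.connectedComponentsWithStats(m.astype(np.uint8),connectivity=8)
    return [(st[i,4],c[i],l==i) for i in range(1,n) if st[i,4]>=amin]
def masks(im):
    h=cv2.cvtColor(im,cv2.COLOR_RGB2HSV).astype(int); return h[...,0],h[...,1],h[...,2]
if __name__=='__main__':
    d=np.load('top0.npy',allow_pickle=True).item(); im=d['image']; H,S,V=masks(im)
    for nm,(x,y) in dict(cream=(277,295),green=(301,416),red=(610,408),dish=(641,286)).items():
        u,v=x/1.42,y/1.42; print(nm,np.round(ray(d,(u,v),20)[0]))
    # red handles
    for a,c,m in comps((H<6)&(S>220)&(V>150),60):
        r=cv2.minAreaRect(np.argwhere(m)[:,::-1].astype(np.float32)); print('red',a,np.round(r[0],1),np.round(r[1],1),np.round(ray(d,c,43)[0],1))
        vv=np.argwhere(m)[:,::-1].astype(float); W=ray(d,vv,43)[:,:2]; w,e=np.linalg.eigh(np.cov(W.T)); print('  dir',np.round(np.degrees(np.arctan2(e[1,1],e[0,1])),1))
    crops=[im[int(y/1.42)-22:int(y/1.42)+22,int(x/1.42)-22:int(x/1.42)+22,::-1] for x,y in((277,295),(301,416),(610,408),(428,325))]
    cv2.imwrite('pics/crops.png',cv2.resize(np.hstack(crops),None,fx=4.5,fy=4.5,interpolation=cv2.INTER_NEAREST))
E
python3 meas.py
```

```text
cream [604. 276.  20.]
green [411. 234.  20.]
red [ 426. -255.   20.]
dish [ 621. -310.   20.]
red 146 [110.9 261.4] [29.1  4.9] [479.9 458.   43. ]
  dir -176.9
red 147 [ 85.9 262.5] [29.1  4.9] [476.8 513.7  43. ]
  dir -176.3
red 113 [324.4 271.8] [28.8  4.1] [459.8 -16.4  43. ]
  dir -170.4
red 115 [299.4 276.4] [29.6  3.9] [449.6  38.8  43. ]
  dir -170.6
```

View pics/crops.png

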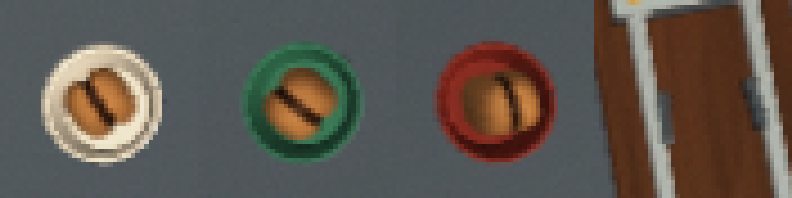

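```bash
cat > nuts.py <<'E'
from meas import *
def nut(d,u,v,zt=47,r=11):
    im=d['image']; k=8
    x0,y0=int(u)-r-3,int(v)-r-3; c=im[y0:y0+2*r+6,x0:x0+2*r+6]
    c=cv2.resize(c,None,fx=k,fy=k,interpolation=cv2.INTER_CUBIC); H,S,V=masks(c)
    yy,xx=np.mgrid[:c.shape[0],:c.shape[1]]; uu=(xx+.5)/k-.5+x0; vv=(yy+.5)/k-.5+y0
    nutm=(H>7)&(H<17)&(S>100)&(V>90)
    hull=np.zeros_like(nutm,np.uint8)
    cs=max(cv2.findContours(nutm.astype(np.uint8),0,2)[0],key=cv2.contourArea)
    # two halves: take big ones
    pts=np.vstack([q for q in cv2.findContours(nutm.astype(np.uint8),0,2)[0] if cv2.contourArea(q)>200])
    cv2.fillConvexPoly(hull,cv2.convexHull(pts),1); hull=cv2.erode(hull,np.ones((9,9)))
    seam=(V<70)&(hull>0); cc=comps(seam,50); 
    a,_,m=max(cc,key=lambda q:q[0])
    W=ray(d,np.c_[uu[m],vv[m]],zt)[:,:2]; w,e=np.linalg.eigh(np.cov(W.T))
    mu=cv2.moments(hull,True); bc=ray(d,((mu['m10']/mu['m00']+.5)/k-.5+x0,(mu['m01']/mu['m00']+.5)/k-.5+y0),30)[0]
    return W.mean(0),np.degrees(np.arctan2(e[1,1],e[0,1]))%180,np.sqrt(w),bc[:2]
if __name__=='__main__':
    d=np.load('top0.npy',allow_pickle=True).item(); H,S,V=masks(d['image'])
    for nm,(x,y) in dict(cream=(277,295),green=(301,416),red=(610,408)).items():
        p,a,w,bc=nut(d,x/1.42,y/1.42); print(nm,'seam',np.round(p,1),'ang',round(a,1),np.round(w,1),'blob@30',np.round(bc,1))
    yy,xx=np.mgrid[:420,:560]
    for nm,(x,y),m in (('cream',(277,295),(V>110)&(S<90)),('green',(301,416),(H>55)&(H<85)&(S>110)),('red',(610,408),((H<7)|(H>172))&(S>120)&(V>40))):
        m=m&((xx-x/1.42)**2+(yy-y/1.42)**2<18**2); a,c,mm=max(comps(m),key=lambda q:q[0])
        W=ray(d,np.argwhere(mm)[:,::-1],20)[:,:2].astype(np.float32)
        (cx,cy),r=cv2.minEnclosingCircle(W); print(nm,'rim',round(cx,1),round(cy,1),round(r,1))
    m=((xx-451)**2+(yy-201)**2<40**2)&(S>120)&(H<20); a,c,mm=max(comps(m),key=lambda q:q[0])
    W=ray(d,np.argwhere(mm)[:,::-1],35)[:,:2].astype(np.float32);(cx,cy),r=cv2.minEnclosingCircle(W); print('dish',round(cx,1),round(cy,1),round(r,1))
    # hinge block of middle cracker: bright grey; pads
    m=(S<40)&(V>120)&(xx>270)&(xx<335)&(yy>188)&(yy<215); W=ray(d,np.argwhere(m)[:,::-1],53)[:,:2].astype(np.float32); print('block',cv2.minAreaRect(W))
    c=np.array([454.7,11.2]);t=np.radians(10.2);ex=np.array([np.cos(t),np.sin(t)]);ey=np.array([-ex[1],ex[0]])
    s=c+105*ex; print('seat',s)
    im=d['image'].copy(); im=cv2.resize(im,None,fx=4,fy=4,interpolation=cv2.INTER_NEAREST)
    for dx,dy,z in [(13,19.5,45),(-13,19.5,45),(13,-19.5,45),(-13,-19.5,45),(0,0,10),(83+0,40,53),(83,-40,53),(-105,34,43),(-105,-34,43)]:
        q=s+dx*ex+dy*ey; p=proj(d,[q[0],q[1],z])[0]; cv2.circle(im,tuple(np.int32(np.round((p+.5)*4))),2,(255,255,0),-1)
    cv2.imwrite('pics/chk.png',im[180*4:300*4,260*4:345*4,::-1])
E
python3 nuts.py
```

```text
cream seam [600.8 274. ] ang 33.3 [0.9 7.5] blob@30 [603.8 275.8]
green seam [415.6 239.7] ang 49.5 [1.1 3.4] blob@30 [411.9 235.2]
red seam [ 433.5 -250.6] ang 24.9 [1.1 4.9] blob@30 [ 425.5 -252.5]
cream rim 603.9 276.4 31.4
green rim 412.1 235.0 29.2
red rim 425.8 -252.8 30.0
dish 620.1 -305.3 69.2
block ((606.0515747070312, 36.68204116821289), (49.81254577636719, 79.58881378173828), 9.75114917755127)
seat [558.04053884  29.79389773]
```

View pics/chk.png

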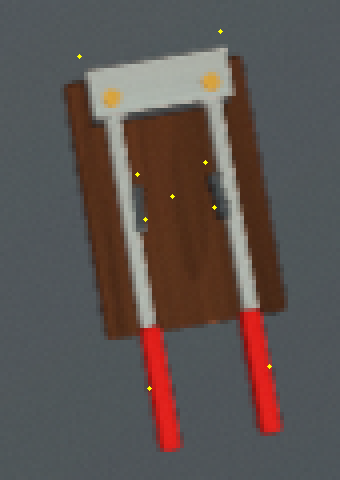

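Run:
```python
from meas import *
d=np.load('top0.npy',allow_pickle=True).item()
f=lambda p,z: ray(d,(260+p[0]/4-.5,180+p[1]/4-.5),z)[0][:2]
B=[f(p,53) for p in((85,72),(226,48),(232,97),(92,118))]; print('block',np.round(B,1),np.round(np.mean(B,0),1), [np.round(np.linalg.norm(B[i]-B[i-1]),1) for i in range(4)])
A=[f(p,10) for p in((107,339),(285,309),(240,56),(65,85))]; print('base',np.round(A,1),np.round(np.mean(A,0),1),[np.round(np.linalg.norm(A[i]-A[i-1]),1) for i in range(4)])
for nm,p in dict(padL=(140,208),padR=(218,195),pinL=(112,97),pinR=(211,81)).items(): print(nm,np.round(f(p,45 if 'pad' in nm else 53),1))
for nm,p in dict(l0=(152,327),l1=(171,450),r0=(249,311),r1=(271,433)).items(): print(nm,np.round(f(p,43),1))
t=np.radians(10.2);e=np.array([np.cos(t),np.sin(t)]);print(e,'block mid - 52*e:',np.mean(B,0)-52*e)
```

```text
block [[623.5  80.4]
 [637.3   1.7]
 [609.7  -1.5]
 [597.7  76.5]] [617.1  39.3] [np.float64(26.1), np.float64(79.9), np.float64(27.8), np.float64(78.9)]
base [[476.   67.1]
 [493.5 -34.4]
 [639.3  -9.6]
 [622.1  91.6]] [557.7  28.7] [np.float64(148.1), np.float64(103.0), np.float64(148.0), np.float64(102.6)]
padL [548.2  49.5]
padR [555.6   6. ]
pinL [609.5  65.3]
pinR [618.7  10.2]
l0 [482.1  42.8]
l1 [414.6  32.4]
r0 [491.2 -11.1]
r1 [424.1 -22.8]
[0.98419561 0.17708474] block mid - 52*e: [565.89046434  30.07275798]
```

```bash
cat > seam.py <<'E'
from meas import *
def ell(d,uv,c,zc=27,r=15.5,h=23.5):
    Rm=cv2.Rodrigues(np.array(d["rvec"],float))[0]; o=-Rm.T@np.ravel(d["tvec"])
    g=ray(d,uv,0)-o; s=np.array([1/r,1/r,1/h]); C=np.array([c[0],c[1],zc])
    a=g*s; b=(o-C)*s; A=(a*a).sum(1);B=2*a@b;D=b@b-1; q=B*B-4*A*D; ok=q>0
    t=(-B[ok]-np.sqrt(q[ok]))/(2*A[ok]); return o+g[ok]*t[:,None],ok
def seamang(d,c,k=8):
    u,v=np.int32(proj(d,[c[0],c[1],30])[0]); x0,y0=u-16,v-16
    im=cv2.resize(d['image'][y0:y0+32,x0:x0+32],None,fx=k,fy=k,interpolation=cv2.INTER_CUBIC)
    yy,xx=np.mgrid[:im.shape[0],:im.shape[1]]; uv=np.c_[((xx+.5)/k-.5+x0).ravel(),((yy+.5)/k-.5+y0).ravel()]
    P,ok=ell(d,uv,c); V=im.max(2).ravel()[ok]; S=P[:,2]>36; P,V=P[S],V[S]
    m=V<75; Q=P[m]; mu=Q[:,:2].mean(0); w,e=np.linalg.eigh(np.cov(Q[:,:2].T))
    return mu,np.degrees(np.arctan2(e[1,1],e[0,1]))%180,np.sqrt(w),m.sum(),m.mean()
if __name__=='__main__':
    for n in('top','scene'):
        d=np.load(n+'0.npy',allow_pickle=True).item()
        for nm,c in dict(cream=(603.9,276),green=(412,235),red=(425.7,-252.7)).items():
            mu,a,w,k,f=seamang(d,c); print(n,nm,np.round(mu,1),round(a,1),np.round(w,1),k,round(f,2))
        for nm,c in dict(cream=(603.9,276),green=(412,235),red=(425.7,-252.7)).items(): pass
E
python3 seam.py
```

```text
top cream [600.9 274. ] 32.0 [0.9 7. ] 977 0.12
top green [411.9 235. ] 52.2 [1.1 8.7] 1255 0.15
top red [ 429.6 -252. ] 12.8 [1.1 7.9] 1061 0.13
scene cream [nan nan] nan [nan nan] 0 0.0
scene green [nan nan] nan [nan nan] 0 0.0
scene red [ 438.4 -250.9] 176.5 [0.7 1.1] 236 0.04seam.py:12: RuntimeWarning: Mean of empty slice.
  m=V<75; Q=P[m]; mu=Q[:,:2].mean(0); w,e=np.linalg.eigh(np.cov(Q[:,:2].T))
  ret = um.true_divide(
  avg = a.mean(axis, **keepdims_kw)
seam.py:12: RuntimeWarning: Degrees of freedom <= 0 for slice
  m=V<75; Q=P[m]; mu=Q[:,:2].mean(0); w,e=np.linalg.eigh(np.cov(Q[:,:2].T))
  c *= np.true_divide(1, fact)
  c *= np.true_divide(1, fact)
```

```bash
cat > go.py <<'E'
import sys, json
from h import *
# usage: go.py x,y,z,yaw[,rows] ...   chain of targets; prints rows
T=[list(map(float,a.split(','))) for a in sys.argv[1:]]
s=readout.read_state(); p=np.array(s['eef_pos']); M=R.from_euler('xyz',s['tool_rot']).as_matrix(); yaw=np.degrees(np.arctan2(M[1,0],M[0,0]))
print('at',np.round(p,1),round(yaw,1),'tilt',np.round(M[:,1],3),'t',round(s['clock'],1),'w',round(s['width'],1),'F',np.round(s['force'],1))
for t in T:
    q=np.array(t[:3]); dy=t[3]-yaw; L=np.linalg.norm(q-p)
    n=int(t[4]) if len(t)>4 else max(1,int(np.ceil(max(L/38,abs(dy)/4.9))))
    rows=[]
    for i in range(n):
        a=np.radians(yaw+dy*i/n); D=(q-p)/n
        ex=np.array([np.cos(a),np.sin(a),0]); ez=np.array([-ex[1],ex[0],0])
        rows.append([round(v,2) for v in (D@ex/40,-D[2]/40,D@ez/40,0,-dy/n/5,0)])
    print(n); 
    for i in range(0,n,8): print(json.dumps([rows[i:i+8]]))
    p,yaw=q,t[3]
E
python3 go.py 412,235,90,52
```

```text
at [212.8 613.6 230.5] 70.9 tilt [-0.001 -0.002 -1.   ] t 0.1 w 85.5 F [ 0.4 -0.5 -0.8]
12
[[[-0.61, 0.29, -0.65, 0, 0.31, 0], [-0.59, 0.29, -0.67, 0, 0.31, 0], [-0.57, 0.29, -0.68, 0, 0.31, 0], [-0.55, 0.29, -0.7, 0, 0.31, 0], [-0.53, 0.29, -0.71, 0, 0.31, 0], [-0.51, 0.29, -0.73, 0, 0.31, 0], [-0.49, 0.29, -0.74, 0, 0.31, 0], [-0.47, 0.29, -0.75, 0, 0.31, 0]]]
[[[-0.45, 0.29, -0.77, 0, 0.31, 0], [-0.43, 0.29, -0.78, 0, 0.31, 0], [-0.41, 0.29, -0.79, 0, 0.31, 0], [-0.39, 0.29, -0.8, 0, 0.31, 0]]]
```

Emit:
apply_moves:
  commands:
    - [[-0.61,0.29,-0.65,0,0.31,0],[-0.59,0.29,-0.67,0,0.31,0],[-0.57,0.29,-0.68,0,0.31,0],[-0.55,0.29,-0.7,0,0.31,0],[-0.53,0.29,-0.71,0,0.31,0],[-0.51,0.29,-0.73,0,0.31,0],[-0.49,0.29,-0.74,0,0.31,0],[-0.47,0.29,-0.75,0,0.31,0]]
  claw: 60

```text
clock: 0.77
eef_pos: [342.8, 363.5, 132.0]
tool_rot: [-1.563, -0.006, 1.029]
force: [1.4, 0.7, 0.9]
width: 60.4
```

Emit:
apply_moves:
  commands:
    - [[-0.45,0.29,-0.77,0,0.31,0],[-0.43,0.29,-0.78,0,0.31,0],[-0.41,0.29,-0.79,0,0.31,0],[-0.39,0.29,-0.8,0,0.31,0]]

```text
clock: 1.1
eef_pos: [412.0, 232.4, 81.8]
tool_rot: [-1.563, -0.005, 0.918]
force: [1.3, 0.9, 1.1]
width: 59.9
```

```bash
python3 go.py 412,235,60,52 412,235,25,52
```

```text
at [412.  232.4  81.8] 52.6 tilt [-0.004  0.008 -1.   ] t 1.1 w 59.9 F [1.3 0.9 1.1]
1
[[[0.05, 0.55, 0.04, 0, 0.12, 0]]]
1
[[[0.0, 0.88, 0.0, 0, -0.0, 0]]]
```

Emit:
apply_moves:
  commands:
    - [[0.05,0.55,0.04,0,0.12,0],[0,0.7,0,0,0,0],[0,0.18,0,0,0,0]]

```text
clock: 1.35
eef_pos: [417.9, 223.3, 22.4]
tool_rot: [-1.569, -0.002, 0.886]
force: [-0.0, 0.1, 0.1]
width: 60.3
```

```bash
python3 go.py 412,235,24,52
python3 - <<'E'
from h import *
d=cam('scene'); u,v=np.int32(proj(d,[412,235,50])[0]); save(d,'pics/g1.png',(u-60,v-60,u+60,v+40),6)
E
```

```text
at [417.9 223.3  22.4] 50.8 tilt [-0.     0.003 -1.   ] t 1.4 w 60.3 F [-0.   0.1  0.1]
1
[[[0.13, -0.04, 0.3, 0, -0.25, 0]]]
```

View pics/g1.png

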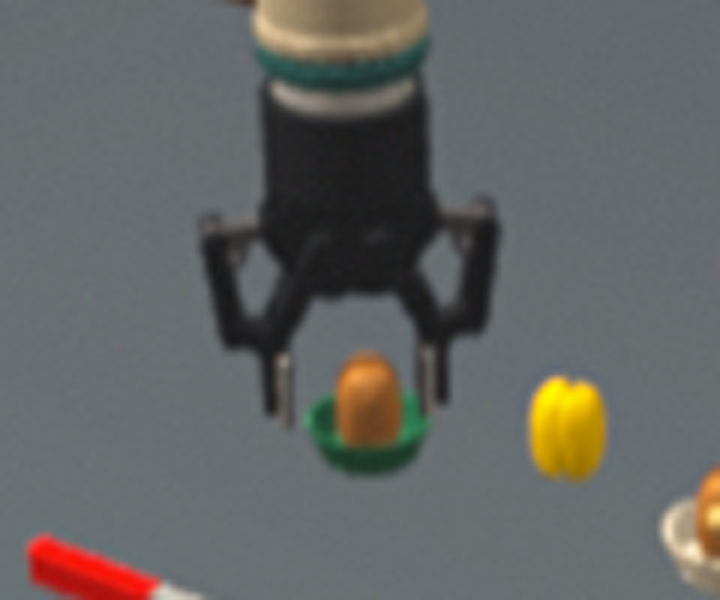

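Emit:
apply_moves:
  commands:
    - [[0.13,-0.06,0.3,0,-0.25,0],[0,0,0,0,0,0]]

```text
clock: 1.57
eef_pos: [410.8, 235.8, 24.7]
tool_rot: [-1.567, -0.0, 0.91]
force: [-0.8, 1.0, -0.3]
width: 60.2
```

```bash
python3 go.py 412,235,24,52
```

```text
at [410.8 235.8  24.7] 52.1 tilt [-0.003  0.002 -1.   ] t 1.6 w 60.2 F [-0.8  1.  -0.3]
1
[[[0.0, 0.02, -0.04, 0, 0.02, 0]]]
```

Good within 1.5 mm. Close, settle and lift.

Emit:
apply_moves:
  commands:
    - [[0,0,-0.03,0,0,0],[0,0,0,0,0,0],[0,0,0,0,0,0],[0,0,0,0,0,0],[0,0,0,0,0,0],[0,0,0,0,0,0]]
  claw: 20

```text
clock: 2.07
eef_pos: [413.3, 237.0, 28.4]
tool_rot: [-1.569, -0.005, 0.912]
force: [-0.4, -0.6, 2.2]
width: 27.1
```

Emit:
apply_moves:
  commands:
    - [[0,-0.3,0,0,0,0],[0,-0.6,0,0,0,0],[0,-0.8,0,0,0,0],[0,-0.3,0,0,0,0],[0,0,0,0,0,0]]

```text
clock: 2.48
eef_pos: [412.3, 235.1, 110.2]
tool_rot: [-1.568, -0.001, 0.911]
force: [-0.4, -0.7, -3.6]
width: 27.1
```

```bash
python3 go.py 552.1,27.8,85,9.8
```

```text
at [412.3 235.1 110.2] 52.2 tilt [-0.002  0.003 -1.   ] t 2.5 w 27.1 F [-0.4 -0.7 -3.6]
9
[[[-0.22, 0.07, -0.66, 0, 0.94, 0], [-0.16, 0.07, -0.68, 0, 0.94, 0], [-0.11, 0.07, -0.69, 0, 0.94, 0], [-0.05, 0.07, -0.69, 0, 0.94, 0], [0.01, 0.07, -0.69, 0, 0.94, 0], [0.06, 0.07, -0.69, 0, 0.94, 0], [0.12, 0.07, -0.68, 0, 0.94, 0], [0.18, 0.07, -0.67, 0, 0.94, 0]]]
[[[0.23, 0.07, -0.65, 0, 0.94, 0]]]
```

Emit:
apply_moves:
  commands:
    - [[-0.22,0.07,-0.66,0,0.94,0],[-0.16,0.07,-0.68,0,0.94,0],[-0.11,0.07,-0.69,0,0.94,0],[-0.05,0.07,-0.69,0,0.94,0],[0.01,0.07,-0.69,0,0.94,0],[0.06,0.07,-0.69,0,0.94,0],[0.12,0.07,-0.68,0,0.94,0],[0.18,0.07,-0.67,0,0.94,0]]

```text
clock: 3.15
eef_pos: [535.6, 50.4, 81.2]
tool_rot: [-1.562, 0.004, 0.241]
force: [0.7, -0.2, 0.1]
width: 27.1
```

Emit:
apply_moves:
  commands:
    - [[0.12,0.07,-0.32,0,0.5,0],[0,0,0,0,0,0],[0,0,0,0,0,0]]

```text
clock: 3.4
eef_pos: [544.8, 31.5, 75.0]
tool_rot: [-1.567, 0.006, 0.184]
force: [0.2, 1.2, -0.0]
width: 27.3
```

```bash
python3 - <<'E'
from h import *
d=cam('top');save(d,'pics/t1.png',(260,180,345,300),5)
d2=cam('scene'); u,v=np.int32(proj(d2,[552,28,60])[0]); save(d2,'pics/s1.png',(u-60,v-50,u+60,v+50),5)
a=cv2.imread('pics/t1.png'); b=cv2.imread('pics/s1.png'); h=500; a=cv2.resize(a,(354,h)); b=cv2.resize(b[:, 80:520],(440,h)); cv2.imwrite('pics/v1.png',np.hstack([a,b]))
E
python3 go.py 552.1,27.8,85,9.8 552.1,27.8,34,9.8
```

```text
at [544.3  32.8  75.3] 10.7 tilt [-0.007  0.004 -1.   ] t 3.5 w 27.2 F [-0.   0.1 -0. ]
1
[[[0.17, -0.24, -0.16, 0, 0.17, 0]]]
2
[[[0.0, 0.64, 0.0, 0, -0.0, 0], [0.0, 0.64, 0.0, 0, -0.0, 0]]]
```

View pics/v1.png

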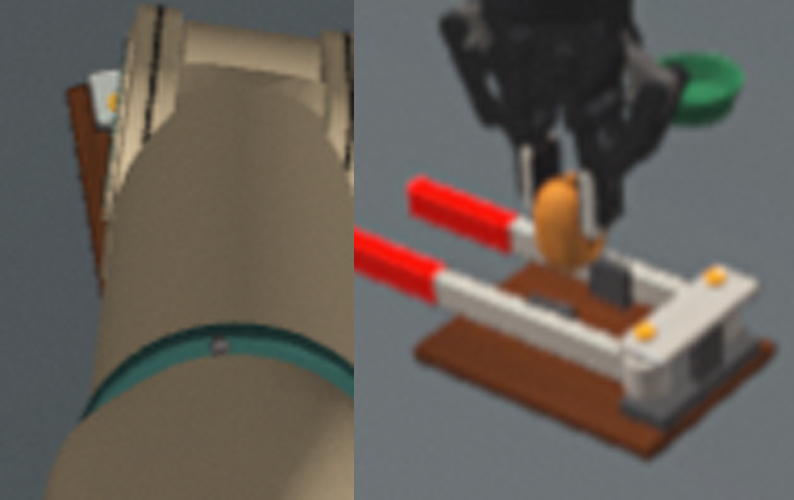

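The nut is held upright above the jaws. I correct xy, then lower it.

Emit:
apply_moves:
  commands:
    - [[0.18,0,-0.16,0,0.17,0],[0,0.2,0,0,0,0],[0,0,0,0,0,0]]

```text
clock: 3.75
eef_pos: [551.5, 32.8, 67.1]
tool_rot: [-1.563, 0.007, 0.179]
force: [0.4, 0.2, -0.6]
width: 27.2
```

```bash
python3 go.py 552.1,27.8,55,9.8 552.1,27.8,34,9.8
```

```text
at [551.5  32.8  67.1] 10.2 tilt [-0.008  0.007 -1.   ] t 3.8 w 27.2 F [ 0.4  0.2 -0.6]
1
[[[-0.01, 0.3, -0.13, 0, 0.09, 0]]]
1
[[[0.0, 0.52, 0.0, 0, -0.0, 0]]]
```

Emit:
apply_moves:
  commands:
    - [[0,0.15,-0.13,0,0.09,0],[0,0,0,0,0,0]]

```text
clock: 3.92
eef_pos: [552.2, 29.2, 60.4]
tool_rot: [-1.562, 0.007, 0.173]
force: [-0.3, -1.1, -1.1]
width: 27.5
```

```bash
python3 go.py 552.1,27.8,55,9.8 552.1,27.8,34,9.8
```

```text
at [552.2  29.2  60.4] 9.9 tilt [-0.008  0.008 -1.   ] t 3.9 w 27.5 F [-0.3 -1.1 -1.1]
1
[[[-0.01, 0.13, -0.04, 0, 0.03, 0]]]
1
[[[0.0, 0.52, 0.0, 0, -0.0, 0]]]
```

Emit:
apply_moves:
  commands:
    - [[0,0.3,-0.04,0,0,0],[0,0.2,0,0,0,0],[0,0.05,0,0,0,0],[0,0,0,0,0,0]]

```text
clock: 4.25
eef_pos: [551.8, 28.5, 37.1]
tool_rot: [-1.561, 0.008, 0.174]
force: [-0.0, -0.6, -0.2]
width: 26.8
```

```bash
python3 go.py 552.1,27.8,34,9.8
```

```text
at [551.8  28.5  37.1] 10.0 tilt [-0.009  0.008 -1.   ] t 4.2 w 26.8 F [-0.  -0.6 -0.2]
1
[[[0.0, 0.08, -0.02, 0, 0.03, 0]]]
```

Emit:
apply_moves:
  commands:
    - [[0,0.06,-0.02,0,0,0],[0,0.03,0,0,0,0],[0,0.02,0,0,0,0]]

```text
clock: 4.5
eef_pos: [552.1, 27.9, 33.0]
tool_rot: [-1.561, 0.007, 0.174]
force: [-0.6, 0.8, 10.1]
width: 27.3
```

Emit:
apply_moves:
  commands:
    - [[0,0.03,0,0,0,0],[0,0,0,0,0,0]]

```text
clock: 4.67
eef_pos: [552.3, 27.9, 33.5]
tool_rot: [-1.56, 0.006, 0.174]
force: [0.4, 0.5, -0.0]
width: 27.1
```

```bash
python3 go.py
python3 - <<'E'
from h import *
d2=cam('scene'); u,v=np.int32(proj(d2,[552,28,30])[0]); save(d2,'pics/s2.png',(u-50,v-40,u+50,v+35),7)
E
```

```text
at [552.3  27.9  33.5] 10.0 tilt [-0.008  0.009 -1.   ] t 4.7 w 27.1 F [ 0.4  0.5 -0. ]
```

View pics/s2.png

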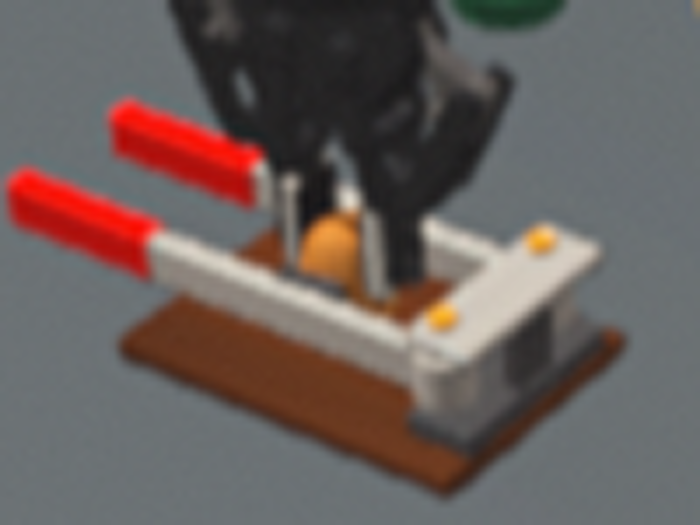

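The nut stands on the seat: contact came at TCP z 33. Release it and go up.

Emit:
apply_moves:
  commands:
    - [[0,0,0,0,0,0],[0,0,0,0,0,0],[0,0,0,0,0,0],[0,-0.3,0,0,0,0],[0,-0.5,0,0,0,0],[0,-0.7,0,0,0,0],[0,-0.3,0,0,0,0],[0,0,0,0,0,0]]
  claw: 48

```text
clock: 5.38
eef_pos: [552.5, 27.1, 109.8]
tool_rot: [-1.56, 0.008, 0.174]
force: [0.3, -0.6, 0.4]
width: 48.2
```

```bash
python3 go.py 450.6,10.3,90,-80.2 450.6,10.3,14,-80.2
```

```text
at [552.5  27.1 109.8] 10.0 tilt [-0.01   0.009 -1.   ] t 5.4 w 48.2 F [ 0.3 -0.6  0.4]
19
[[[-0.14, 0.03, 0.0, 0, 0.95, 0], [-0.14, 0.03, -0.01, 0, 0.95, 0], [-0.13, 0.03, -0.02, 0, 0.95, 0], [-0.13, 0.03, -0.03, 0, 0.95, 0], [-0.13, 0.03, -0.04, 0, 0.95, 0], [-0.12, 0.03, -0.05, 0, 0.95, 0], [-0.12, 0.03, -0.06, 0, 0.95, 0], [-0.11, 0.03, -0.07, 0, 0.95, 0]]]
[[[-0.11, 0.03, -0.08, 0, 0.95, 0], [-0.1, 0.03, -0.09, 0, 0.95, 0], [-0.09, 0.03, -0.1, 0, 0.95, 0], [-0.08, 0.03, -0.11, 0, 0.95, 0], [-0.08, 0.03, -0.11, 0, 0.95, 0], [-0.07, 0.03, -0.12, 0, 0.95, 0], [-0.06, 0.03, -0.12, 0, 0.95, 0], [-0.05, 0.03, -0.13, 0, 0.95, 0]]]
[[[-0.03, 0.03, -0.13, 0, 0.95, 0], [-0.02, 0.03, -0.13, 0, 0.95, 0], [-0.01, 0.03, -0.14, 0, 0.95, 0]]]
2
[[[0.0, 0.95, 0.0, 0, -0.0, 0], [0.0, 0.95, 0.0, 0, -0.0, 0]]]
```

Emit:
apply_moves:
  commands:
    - [[-0.14,0.03,0.0,0,0.95,0],[-0.14,0.03,-0.01,0,0.95,0],[-0.13,0.03,-0.02,0,0.95,0],[-0.13,0.03,-0.03,0,0.95,0],[-0.13,0.03,-0.04,0,0.95,0],[-0.12,0.03,-0.05,0,0.95,0],[-0.12,0.03,-0.06,0,0.95,0],[-0.11,0.03,-0.07,0,0.95,0]]
  claw: 85

```text
clock: 6.05
eef_pos: [509.8, 21.2, 101.7]
tool_rot: [-1.564, 0.009, -0.519]
force: [0.3, 0.1, -0.1]
width: 85.2
```

Emit:
apply_moves:
  commands:
    - [[-0.11,0.03,-0.08,0,0.95,0],[-0.1,0.03,-0.09,0,0.95,0],[-0.09,0.03,-0.1,0,0.95,0],[-0.08,0.03,-0.11,0,0.95,0],[-0.08,0.03,-0.11,0,0.95,0],[-0.07,0.03,-0.12,0,0.95,0],[-0.06,0.03,-0.12,0,0.95,0],[-0.05,0.03,-0.13,0,0.95,0]]

```text
clock: 6.72
eef_pos: [462.3, 16.9, 90.2]
tool_rot: [-1.575, 0.011, -1.216]
force: [-0.2, -0.7, -1.2]
width: 85.3
```

Emit:
apply_moves:
  commands:
    - [[-0.03,0.03,-0.13,0,0.95,0],[-0.02,0.03,-0.1,0,0.6,0],[0,0,-0.05,0,0.2,0],[0,0,0,0,0,0],[0,0,0,0,0,0]]

```text
clock: 7.13
eef_pos: [448.0, 15.8, 86.7]
tool_rot: [-1.58, 0.011, -1.378]
force: [-0.0, 0.4, 0.7]
width: 85.0
```

```bash
python3 go.py 450.6,10.3,60,-80.2 450.6,10.3,14,-80.2
```

```text
at [448.   15.8  86.7] -78.9 tilt [-0.011  0.009 -1.   ] t 7.1 w 85.0 F [-0.   0.4  0.7]
1
[[[0.15, 0.67, 0.04, 0, 0.25, 0]]]
2
[[[0.0, 0.57, 0.0, 0, -0.0, 0], [0.0, 0.57, 0.0, 0, -0.0, 0]]]
```

Emit:
apply_moves:
  commands:
    - [[0.15,0.3,0.05,0.1,0.25,-0.12],[0,0.2,0,0,0,0],[0,0,0,0,0,0]]

```text
clock: 7.38
eef_pos: [452.6, 10.8, 66.3]
tool_rot: [-1.569, 0.0, -1.396]
force: [-0.9, -0.3, -0.6]
width: 85.1
```

```bash
cat >> go.py <<'E'
w=np.cross(M[:,1],[0,0,-1])@M/np.radians(5); print('tilt fix (tool x,z)',np.round(w[[0,2]],2))
E
python3 go.py 450.6,10.3,14,-80.2
```

```text
at [452.6  10.8  66.3] -80.0 tilt [ 0.002  0.    -1.   ] t 7.4 w 85.1 F [-0.9 -0.3 -0.6]
2
[[[0.0, 0.65, -0.03, 0, 0.02, 0], [0.0, 0.65, -0.03, 0, 0.02, 0]]]
tilt fix (tool x,z) [-0.02 -0.  ]
```

Emit:
apply_moves:
  commands:
    - [[0,0.5,-0.03,0,0,0],[0,0.5,-0.02,0,0,0],[0,0.2,0,0,0,0],[0,0,0,0,0,0]]

```text
clock: 7.72
eef_pos: [452.9, 11.2, 17.2]
tool_rot: [-1.566, 0.002, -1.391]
force: [0.5, -0.5, 0.1]
width: 84.7
```

```bash
python3 go.py 450.6,10.3,14,-80.2
```

```text
at [452.9  11.2  17.2] -79.7 tilt [ 0.004  0.003 -1.   ] t 7.7 w 84.7 F [ 0.5 -0.5  0.1]
1
[[[0.01, 0.08, -0.06, 0, 0.1, 0]]]
tilt fix (tool x,z) [-0.05 -0.02]
```

Emit:
apply_moves:
  commands:
    - [[0.01,0.05,-0.03,0,0,0],[0,0,0,0,0,0],[0,0,0,0,0,0],[0,0,0,0,0,0],[0,0,0,0,0,0],[0,0,0,0,0,0],[0,0,0,0,0,0],[0,0,0,0,0,0]]
  claw: 26

```text
clock: 8.38
eef_pos: [452.7, 10.5, 18.7]
tool_rot: [-1.563, 0.002, -1.388]
force: [0.4, -0.6, -4.0]
width: 27.1
```

```bash
python3 go.py
```

```text
at [452.7  10.5  18.7] -79.5 tilt [ 0.008  0.003 -1.   ] t 8.4 w 27.1 F [ 0.4 -0.6 -4. ]
tilt fix (tool x,z) [-0.09 -0.02]
```

Closed to 27 mm, so the nut should be cracked. Open and rise, then swing back to the seat.

Emit:
apply_moves:
  commands:
    - [[0,0,0,0,0,0],[0,0,0,0,0,0],[0,0,0,0,0,0],[0,0,0,0,0,0],[0,-0.5,0,0,0,0],[0,-0.7,0,0,0,0],[0,-0.5,0,0,0,0],[0,0,0,0,0,0]]
  claw: 85

```text
clock: 9.05
eef_pos: [452.2, 10.5, 89.8]
tool_rot: [-1.563, 0.004, -1.391]
force: [0.0, -0.8, 0.0]
width: 84.9
```

```bash
python3 go.py 552.1,27.8,95,9.8
python3 - <<'E'
from h import *
d2=cam('scene'); u,v=np.int32(proj(d2,[552,28,30])[0]); save(d2,'pics/s3.png',(u-50,v-40,u+50,v+35),7)
np.save('sc3.npy',d2,allow_pickle=True)
E
```

```text
at [452.2  10.5  89.8] -79.7 tilt [ 0.007  0.006 -1.   ] t 9.1 w 84.9 F [ 0.  -0.8  0. ]
19
[[[0.0, -0.01, 0.13, 0, -0.94, 0], [0.01, -0.01, 0.13, 0, -0.94, 0], [0.02, -0.01, 0.13, 0, -0.94, 0], [0.03, -0.01, 0.13, 0, -0.94, 0], [0.04, -0.01, 0.13, 0, -0.94, 0], [0.05, -0.01, 0.12, 0, -0.94, 0], [0.06, -0.01, 0.12, 0, -0.94, 0], [0.07, -0.01, 0.11, 0, -0.94, 0]]]
[[[0.08, -0.01, 0.1, 0, -0.94, 0], [0.09, -0.01, 0.1, 0, -0.94, 0], [0.1, -0.01, 0.09, 0, -0.94, 0], [0.11, -0.01, 0.08, 0, -0.94, 0], [0.11, -0.01, 0.07, 0, -0.94, 0], [0.12, -0.01, 0.06, 0, -0.94, 0], [0.12, -0.01, 0.05, 0, -0.94, 0], [0.13, -0.01, 0.04, 0, -0.94, 0]]]
[[[0.13, -0.01, 0.03, 0, -0.94, 0], [0.13, -0.01, 0.02, 0, -0.94, 0], [0.13, -0.01, 0.01, 0, -0.94, 0]]]
tilt fix (tool x,z) [-0.09 -0.05]
```

View pics/s3.png

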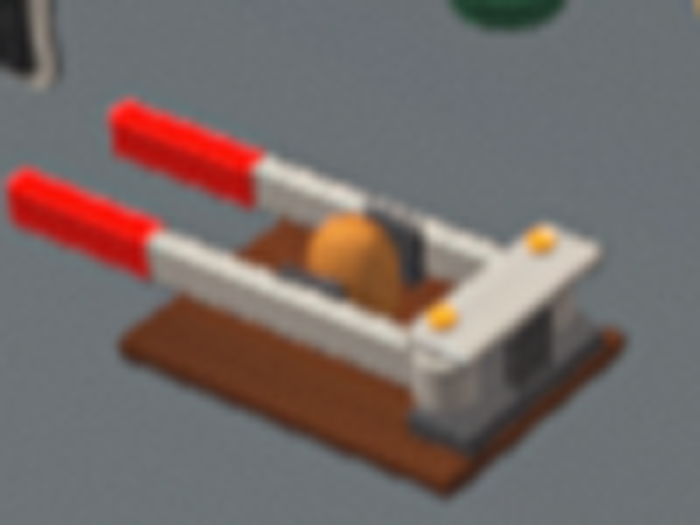

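The nut is cracked (seam gone), upright on the seat, and the arms are open again. Go back and pick it up.

Emit:
apply_moves:
  commands:
    - [[0.0,-0.01,0.13,0,-0.98,0],[0.01,-0.01,0.13,0,-0.98,0],[0.02,-0.01,0.13,0,-0.98,0],[0.03,-0.01,0.13,0,-0.98,0],[0.04,-0.01,0.13,0,-0.98,0],[0.05,-0.01,0.12,0,-0.98,0],[0.06,-0.01,0.12,0,-0.98,0],[0.07,-0.01,0.11,0,-0.98,0]]
  claw: 56

```text
clock: 9.77
eef_pos: [492.0, 23.3, 88.7]
tool_rot: [-1.561, 0.005, -0.673]
force: [-1.0, -0.0, -0.2]
width: 55.6
```

Emit:
apply_moves:
  commands:
    - [[0.08,-0.01,0.1,0,-0.95,0],[0.09,-0.01,0.1,0,-0.95,0],[0.1,-0.01,0.09,0,-0.95,0],[0.11,-0.01,0.08,0,-0.95,0],[0.11,-0.01,0.07,0,-0.95,0],[0.12,-0.01,0.06,0,-0.95,0],[0.12,-0.01,0.05,0,-0.95,0],[0.13,-0.01,0.04,0,-0.95,0]]

```text
clock: 10.43
eef_pos: [532.4, 36.8, 86.1]
tool_rot: [-1.551, 0.004, 0.024]
force: [0.2, 0.4, -0.8]
width: 55.8
```

Emit:
apply_moves:
  commands:
    - [[0.1,-0.01,0.03,-0.09,-0.6,-0.05],[0.06,-0.01,0.02,0,-0.2,0],[0,0,0,0,0,0],[0,0,0,0,0,0]]

```text
clock: 10.77
eef_pos: [539.0, 40.4, 84.6]
tool_rot: [-1.554, 0.0, 0.099]
force: [-0.5, 0.0, -0.1]
width: 56.2
```

```bash
python3 go.py 552.1,27.8,80,9.8 552.1,27.8,32,9.8
```

```text
at [539.   40.4  84.6] 5.6 tilt [-0.002  0.017 -1.   ] t 10.8 w 56.2 F [-0.5  0.  -0.1]
1
[[[0.3, 0.11, -0.35, 0, -0.83, 0]]]
2
[[[0.0, 0.6, 0.0, 0, -0.0, 0], [0.0, 0.6, 0.0, 0, -0.0, 0]]]
tilt fix (tool x,z) [-0.19 -0.  ]
```

Emit:
apply_moves:
  commands:
    - [[0.3,0,-0.35,-0.19,-0.83,0],[0,0,0,0,0,0],[0,0,0,0,0,0]]

```text
clock: 11.02
eef_pos: [550.5, 27.9, 83.3]
tool_rot: [-1.569, 0.003, 0.169]
force: [-0.5, 0.3, -0.1]
width: 56.1
```

```bash
python3 go.py 552.1,27.8,32,9.8
```

```text
at [550.5  27.9  83.3] 9.7 tilt [-0.003  0.001 -1.   ] t 11.0 w 56.1 F [-0.5  0.3 -0.1]
2
[[[0.02, 0.64, -0.01, 0, -0.01, 0], [0.02, 0.64, -0.01, 0, -0.01, 0]]]
tilt fix (tool x,z) [-0.02 -0.03]
```

Emit:
apply_moves:
  commands:
    - [[0.02,0.4,-0.01,0,0,0],[0.02,0.5,0,0,0,0],[0,0.3,0,0,0,0],[0,0.05,0,0,0,0],[0,0,0,0,0,0]]

```text
clock: 11.43
eef_pos: [549.6, 29.6, 32.2]
tool_rot: [-1.566, 0.004, 0.159]
force: [-0.2, 0.2, -0.6]
width: 56.1
```

Emit:
apply_moves:
  commands:
    - [[0,0,0,0,0,0],[0,0,0,0,0,0],[0,0,0,0,0,0],[0,0,0,0,0,0],[0,0,0,0,0,0],[0,0,0,0,0,0]]
  claw: 20

```text
clock: 11.93
eef_pos: [550.1, 30.3, 35.1]
tool_rot: [-1.566, 0.0, 0.158]
force: [-0.2, -0.0, -0.6]
width: 27.9
```

Emit:
apply_moves:
  commands:
    - [[0,-0.3,0,0,0,0],[0,-0.6,0,0,0,0],[0,-0.6,0,0,0,0],[0,-0.3,0,0,0,0],[0,0,0,0,0,0]]

```text
clock: 12.35
eef_pos: [549.6, 29.6, 112.2]
tool_rot: [-1.565, 0.002, 0.157]
force: [0.2, -0.1, -0.3]
width: 27.7
```

```bash
python3 go.py
cat > dish.py <<'E'
from meas import *
def dish(zs=35):
    d=cam('top'); H,S,V=masks(d['image']); yy,xx=np.mgrid[:420,:560]
    m=(xx>370)&(yy>120)&(yy<290)&(S>120)&(H>7)&(H<20)&(V>60)
    a,c,mm=max(comps(m),key=lambda q:q[0]); W=ray(d,np.argwhere(mm)[:,::-1],zs)[:,:2].astype(np.float32)
    (cx,cy),r=cv2.minEnclosingCircle(W); print('dish',round(cx,1),round(cy,1),'r',round(r,1),a); return d
if __name__=='__main__': dish()
E
python3 dish.py
```

```text
at [549.6  29.6 112.2] 9.0 tilt [-0.003  0.005 -1.   ] t 12.3 w 27.7 F [ 0.2 -0.1 -0.3]
tilt fix (tool x,z) [-0.06 -0.02]
dish 620.1 -305.3 r 69.2 2923
```

```bash
python3 go.py 632.4,-280.1,105,-26 632.4,-280.1,32,-26
```

```text
at [549.4  29.6 111.4] 9.0 tilt [-0.003  0.005 -1.   ] t 12.4 w 27.9 F [-0.3  0.2 -0.3]
9
[[[0.09, 0.02, -0.89, 0, 0.78, 0], [0.15, 0.02, -0.88, 0, 0.78, 0], [0.21, 0.02, -0.86, 0, 0.78, 0], [0.27, 0.02, -0.85, 0, 0.78, 0], [0.33, 0.02, -0.83, 0, 0.78, 0], [0.38, 0.02, -0.8, 0, 0.78, 0], [0.44, 0.02, -0.78, 0, 0.78, 0], [0.49, 0.02, -0.75, 0, 0.78, 0]]]
[[[0.54, 0.02, -0.71, 0, 0.78, 0]]]
2
[[[0.0, 0.91, 0.0, 0, -0.0, 0], [0.0, 0.91, 0.0, 0, -0.0, 0]]]
tilt fix (tool x,z) [-0.07 -0.03]
```

Emit:
apply_moves:
  commands:
    - [[0.09,0,-0.89,-0.07,0.78,-0.03],[0.15,0,-0.88,0,0.78,0],[0.21,0,-0.86,0,0.78,0],[0.27,0,-0.85,0,0.78,0],[0.33,0,-0.83,0,0.78,0],[0.38,0,-0.8,0,0.78,0],[0.44,0,-0.78,0,0.78,0],[0.49,0,-0.75,0,0.78,0]]

```text
clock: 13.07
eef_pos: [621.3, -240.9, 103.9]
tool_rot: [-1.563, 0.014, -0.391]
force: [1.3, -0.1, 0.2]
width: 27.7
```

Emit:
apply_moves:
  commands:
    - [[0.3,0,-0.4,0,0.4,0],[0,0,0,0,0,0],[0,0,0,0,0,0]]

```text
clock: 13.32
eef_pos: [623.7, -273.6, 100.3]
tool_rot: [-1.572, 0.014, -0.442]
force: [-0.4, 1.1, -0.7]
width: 27.7
```

```bash
python3 go.py 632.4,-280.1,60,-26 632.4,-280.1,32,-26; python3 dish.py
```

```text
at [ 623.7 -273.6  100.3] -25.3 tilt [-0.013  0.005 -1.   ] t 13.3 w 27.7 F [-0.4  1.1 -0.7]
2
[[[0.13, 0.5, -0.03, 0, 0.07, 0], [0.13, 0.5, -0.03, 0, 0.07, 0]]]
1
[[[0.0, 0.7, 0.0, 0, -0.0, 0]]]
tilt fix (tool x,z) [ 0.01 -0.16]
dish 619.9 -304.4 r 68.8 1433
```

Emit:
apply_moves:
  commands:
    - [[0.13,0.4,-0.03,0,0.07,-0.16],[0.13,0.5,-0.03,0,0.07,0],[0,0.4,0,0,0,0],[0,0.1,0,0,0,0],[0,0,0,0,0,0]]

```text
clock: 13.78
eef_pos: [631.8, -270.5, 41.3]
tool_rot: [-1.566, 0.005, -0.445]
force: [0.3, 0.1, -0.9]
width: 27.7
```

```bash
python3 go.py 632.4,-280.1,32,-26
```

```text
at [ 631.8 -270.5   41.3] -25.5 tilt [-0.002  0.006 -1.   ] t 13.8 w 27.7 F [ 0.3  0.1 -0.9]
1
[[[0.12, 0.23, -0.21, 0, 0.1, 0]]]
tilt fix (tool x,z) [-0.05 -0.05]
```

Emit:
apply_moves:
  commands:
    - [[0.1,0,-0.21,0,0.1,0],[0,0.1,0,0,0,0],[0,0.1,0,0,0,0],[0,0,0,0,0,0]]

```text
clock: 14.12
eef_pos: [633.0, -277.8, 34.8]
tool_rot: [-1.565, 0.004, -0.451]
force: [-0.7, 0.4, -0.7]
width: 27.8
```

```bash
python3 go.py 632.4,-280.1,31,-26
```

```text
at [ 633.  -277.8   34.8] -25.8 tilt [-0.     0.007 -1.   ] t 14.1 w 27.8 F [-0.7  0.4 -0.7]
1
[[[0.01, 0.09, -0.06, 0, 0.03, 0]]]
tilt fix (tool x,z) [-0.07 -0.04]
```

Emit:
apply_moves:
  commands:
    - [[0,0.07,-0.05,0,0,0],[0,0.03,0,0,0,0],[0,0,0,0,0,0]]

```text
clock: 14.37
eef_pos: [632.8, -280.1, 31.7]
tool_rot: [-1.564, 0.001, -0.451]
force: [-0.4, 0.6, -1.3]
width: 27.4
```

Emit:
apply_moves:
  commands:
    - [[0,0,0,0,0,0],[0,0,0,0,0,0],[0,0,0,0,0,0],[0,-0.2,0,0,0,0],[0,-0.5,0,0,0,0],[0,-0.7,0,0,0,0],[0,-0.4,0,0,0,0],[0,0,0,0,0,0]]
  claw: 40

```text
clock: 15.03
eef_pos: [632.0, -280.5, 107.4]
tool_rot: [-1.565, 0.003, -0.451]
force: [0.1, -0.5, 0.3]
width: 39.9
```

```bash
python3 go.py 425.7,-252.7,85,13 425.7,-252.7,24,13
```

```text
at [ 632.  -280.5  107.4] -25.9 tilt [-0.     0.007 -1.   ] t 15.0 w 39.9 F [ 0.1 -0.5  0.3]
8
[[[-0.62, 0.07, -0.2, 0, -0.97, 0], [-0.63, 0.07, -0.15, 0, -0.97, 0], [-0.64, 0.07, -0.1, 0, -0.97, 0], [-0.65, 0.07, -0.04, 0, -0.97, 0], [-0.65, 0.07, 0.01, 0, -0.97, 0], [-0.65, 0.07, 0.07, 0, -0.97, 0], [-0.64, 0.07, 0.12, 0, -0.97, 0], [-0.63, 0.07, 0.18, 0, -0.97, 0]]]
2
[[[0.0, 0.76, 0.0, 0, -0.0, 0], [0.0, 0.76, 0.0, 0, -0.0, 0]]]
tilt fix (tool x,z) [-0.07 -0.04]
```

Emit:
apply_moves:
  commands:
    - [[-0.62,0.05,-0.2,-0.07,-0.97,0],[-0.63,0.05,-0.15,0,-0.97,0],[-0.64,0.05,-0.1,0,-0.97,0],[-0.65,0.05,-0.04,0,-0.97,0],[-0.65,0.05,0.01,0,-0.97,0],[-0.65,0.05,0.07,0,-0.97,0],[-0.64,0.05,0.12,0,-0.97,0],[-0.4,0,0.1,0,-0.6,0]]
  claw: 60

```text
clock: 15.7
eef_pos: [432.4, -254.6, 92.3]
tool_rot: [-1.575, -0.006, 0.233]
force: [0.0, -0.8, 0.1]
width: 60.2
```

Emit:
apply_moves:
  commands:
    - [[0,0,0,0,0,0],[0,0,0,0,0,0]]

```text
clock: 15.87
eef_pos: [427.5, -254.1, 92.0]
tool_rot: [-1.572, -0.002, 0.23]
force: [0.7, 1.1, 1.4]
width: 59.7
```

```bash
python3 go.py 425.7,-252.7,50,13 425.7,-252.7,23,13
```

```text
at [ 427.5 -254.1   92. ] 13.2 tilt [ 0.002 -0.001 -1.   ] t 15.9 w 59.7 F [0.7 1.1 1.4]
2
[[[-0.02, 0.52, 0.02, 0, 0.02, 0], [-0.02, 0.52, 0.02, 0, 0.02, 0]]]
1
[[[0.0, 0.68, 0.0, 0, -0.0, 0]]]
tilt fix (tool x,z) [0.01 0.02]
```

Emit:
apply_moves:
  commands:
    - [[-0.02,0.5,0.02,0,0,0],[-0.02,0.6,0.02,0,0,0],[0,0.4,0,0,0,0],[0,0.12,0,0,0,0],[0,0,0,0,0,0]]

```text
clock: 16.28
eef_pos: [435.3, -255.5, 25.6]
tool_rot: [-1.58, -0.012, 0.225]
force: [0.3, 0.2, 0.0]
width: 59.6
```

```bash
python3 go.py 425.7,-252.7,23,13
```

```text
at [ 435.3 -255.5   25.6] 12.9 tilt [ 0.013 -0.006 -1.   ] t 16.3 w 59.6 F [0.3 0.2 0. ]
1
[[[-0.22, 0.07, 0.12, 0, -0.02, 0]]]
tilt fix (tool x,z) [0.1  0.13]
```

Emit:
apply_moves:
  commands:
    - [[-0.22,0.03,0.12,0.1,0,0.13],[0,0,0,0,0,0]]

```text
clock: 16.45
eef_pos: [426.8, -252.7, 24.3]
tool_rot: [-1.571, -0.0, 0.226]
force: [-0.8, 0.4, 0.7]
width: 60.3
```

```bash
python3 go.py 425.7,-252.7,23,13
```

```text
at [ 426.8 -252.7   24.3] 12.9 tilt [ 0. -0. -1.] t 16.4 w 60.3 F [-0.8  0.4  0.7]
1
[[[-0.03, 0.03, 0.01, 0, -0.02, 0]]]
tilt fix (tool x,z) [0. 0.]
```

Emit:
apply_moves:
  commands:
    - [[-0.02,0.03,0,0,0,0],[0,0.01,0,0,0,0],[0,0,0,0,0,0],[0,0,0,0,0,0],[0,0,0,0,0,0],[0,0,0,0,0,0]]
  claw: 20

```text
clock: 16.95
eef_pos: [428.2, -254.1, 25.8]
tool_rot: [-1.575, -0.005, 0.225]
force: [-0.5, 0.1, -0.7]
width: 27.5
```

Emit:
apply_moves:
  commands:
    - [[0,-0.3,0,0,0,0],[0,-0.6,0,0,0,0],[0,-0.8,0,0,0,0],[0,-0.3,0,0,0,0],[0,0,0,0,0,0]]

```text
clock: 17.37
eef_pos: [426.6, -253.3, 107.6]
tool_rot: [-1.572, -0.002, 0.225]
force: [0.8, -0.1, -1.3]
width: 27.4
```

```bash
python3 go.py 552.1,27.8,95,9.8
```

```text
at [ 426.6 -253.3  107.6] 12.9 tilt [ 0.002 -0.001 -1.   ] t 17.4 w 27.4 F [ 0.8 -0.1 -1.3]
9
[[[0.51, 0.03, 0.68, 0, 0.07, 0], [0.51, 0.03, 0.69, 0, 0.07, 0], [0.51, 0.03, 0.69, 0, 0.07, 0], [0.5, 0.03, 0.69, 0, 0.07, 0], [0.5, 0.03, 0.7, 0, 0.07, 0], [0.49, 0.03, 0.7, 0, 0.07, 0], [0.49, 0.03, 0.7, 0, 0.07, 0], [0.48, 0.03, 0.7, 0, 0.07, 0]]]
[[[0.48, 0.03, 0.71, 0, 0.07, 0]]]
tilt fix (tool x,z) [0.02 0.02]
```

Emit:
apply_moves:
  commands:
    - [[0.51,0.01,0.68,0,0.07,0],[0.51,0.01,0.69,0,0.07,0],[0.51,0.01,0.69,0,0.07,0],[0.5,0.01,0.69,0,0.07,0],[0.5,0.01,0.7,0,0.07,0],[0.49,0.01,0.7,0,0.07,0],[0.49,0.01,0.7,0,0.07,0],[0.48,0.01,0.7,0,0.07,0]]

```text
clock: 18.03
eef_pos: [540.3, -6.8, 99.0]
tool_rot: [-1.58, 0.002, 0.151]
force: [1.1, -0.2, -1.6]
width: 27.2
```

Emit:
apply_moves:
  commands:
    - [[0.3,0.03,0.4,0,0.07,0],[0,0,0,0,0,0],[0,0,0,0,0,0]]

```text
clock: 18.28
eef_pos: [551.8, 23.1, 93.8]
tool_rot: [-1.576, 0.002, 0.159]
force: [-0.2, -0.9, -0.1]
width: 27.2
```

```bash
python3 go.py 552.1,27.8,75,9.8
```

```text
at [551.8  23.1  93.8] 9.1 tilt [-0.002 -0.005 -1.   ] t 18.3 w 27.2 F [-0.2 -0.9 -0.1]
1
[[[0.03, 0.47, 0.12, 0, -0.14, 0]]]
tilt fix (tool x,z) [ 0.06 -0.03]
```

Emit:
apply_moves:
  commands:
    - [[0.03,0.2,0.12,0.06,-0.14,-0.03],[0,0.25,0,0,0,0],[0,0.1,0,0,0,0],[0,0,0,0,0,0]]

```text
clock: 18.62
eef_pos: [549.6, 24.7, 67.8]
tool_rot: [-1.571, 0.004, 0.169]
force: [-0.8, 0.9, -0.2]
width: 27.6
```

```bash
python3 go.py 552.1,27.8,32,9.8
```

```text
at [549.6  24.7  67.8] 9.7 tilt [-0.004 -0.001 -1.   ] t 18.6 w 27.6 F [-0.8  0.9 -0.2]
1
[[[0.08, 0.9, 0.07, 0, -0.03, 0]]]
tilt fix (tool x,z) [ 0.   -0.04]
```

Emit:
apply_moves:
  commands:
    - [[0.08,0,0.09,0,0,-0.04],[0,0.25,0,0,0,0],[0,0.3,0,0,0,0],[0,0.1,0,0,0,0],[0,0,0,0,0,0]]

```text
clock: 19.03
eef_pos: [551.9, 24.9, 39.5]
tool_rot: [-1.573, 0.0, 0.162]
force: [-0.2, -0.5, 0.4]
width: 27.3
```

```bash
python3 go.py 552.1,27.8,32,9.8
```

```text
at [551.9  24.9  39.5] 9.3 tilt [-0.    -0.002 -1.   ] t 19.0 w 27.3 F [-0.2 -0.5  0.4]
1
[[[0.02, 0.19, 0.07, 0, -0.1, 0]]]
tilt fix (tool x,z) [ 0.02 -0.  ]
```

Emit:
apply_moves:
  commands:
    - [[0,0,0.08,0,-0.1,0],[0,0.08,0,0,0,0],[0,0.04,0,0,0,0],[0,0.03,0,0,0,0]]

```text
clock: 19.37
eef_pos: [551.8, 28.0, 33.8]
tool_rot: [-1.573, -0.001, 0.171]
force: [-0.2, 0.2, -0.3]
width: 27.7
```

Emit:
apply_moves:
  commands:
    - [[0,0.03,0,0,0,0],[0,0,0,0,0,0]]

```text
clock: 19.53
eef_pos: [552.0, 28.2, 32.6]
tool_rot: [-1.573, -0.001, 0.172]
force: [-0.0, -0.6, 0.4]
width: 27.2
```

```bash
python3 go.py 552.1,27.8,32,9.8
```

```text
at [552.   28.2  32.6] 9.8 tilt [ 0.002 -0.002 -1.   ] t 19.5 w 27.2 F [-0.  -0.6  0.4]
1
[[[-0.0, 0.01, -0.01, 0, 0.01, 0]]]
tilt fix (tool x,z) [0.03 0.02]
```

Emit:
apply_moves:
  commands:
    - [[0,0.03,0,0,0,0],[0,0.02,0,0,0,0]]

```text
clock: 19.7
eef_pos: [552.4, 28.2, 30.8]
tool_rot: [-1.573, -0.002, 0.172]
force: [0.6, 0.4, -0.8]
width: 27.2
```

Emit:
apply_moves:
  commands:
    - [[0,0,0,0,0,0],[0,0,0,0,0,0],[0,0,0,0,0,0],[0,-0.3,0,0,0,0],[0,-0.5,0,0,0,0],[0,-0.7,0,0,0,0],[0,-0.3,0,0,0,0],[0,0,0,0,0,0]]
  claw: 48

```text
clock: 20.37
eef_pos: [551.4, 27.8, 107.5]
tool_rot: [-1.573, 0.0, 0.171]
force: [-0.4, 0.1, -0.9]
width: 47.9
```

Emit:
apply_moves:
  commands:
    - [[-0.14,0.03,0.0,0,0.97,0],[-0.14,0.03,-0.01,0,0.97,0],[-0.13,0.03,-0.02,0,0.97,0],[-0.13,0.03,-0.03,0,0.97,0],[-0.13,0.03,-0.04,0,0.97,0],[-0.12,0.03,-0.05,0,0.97,0],[-0.12,0.03,-0.06,0,0.97,0],[-0.11,0.03,-0.07,0,0.97,0]]
  claw: 85

```text
clock: 21.03
eef_pos: [509.1, 22.3, 100.0]
tool_rot: [-1.567, -0.006, -0.537]
force: [0.3, 0.5, 0.5]
width: 84.6
```

Emit:
apply_moves:
  commands:
    - [[-0.11,0.03,-0.08,0,0.95,0],[-0.1,0.03,-0.09,0,0.95,0],[-0.09,0.03,-0.1,0,0.95,0],[-0.08,0.03,-0.11,0,0.95,0],[-0.08,0.03,-0.11,0,0.95,0],[-0.07,0.03,-0.12,0,0.95,0],[-0.06,0.03,-0.12,0,0.95,0],[-0.05,0.03,-0.13,0,0.95,0]]

```text
clock: 21.7
eef_pos: [462.1, 18.7, 88.9]
tool_rot: [-1.566, -0.002, -1.235]
force: [0.3, 0.0, -0.4]
width: 84.9
```

Emit:
apply_moves:
  commands:
    - [[-0.03,0.03,-0.13,0,0.95,0],[-0.02,0.03,-0.1,0,0.6,0],[0,0,-0.05,0,0.3,0],[0,0,0,0,0,0],[0,0,0,0,0,0]]

```text
clock: 22.12
eef_pos: [448.0, 17.8, 85.7]
tool_rot: [-1.568, -0.001, -1.406]
force: [0.0, -0.5, -0.6]
width: 85.0
```

```bash
python3 go.py 451.5,10.3,14,-80.2
python3 - <<'E'
from h import *
d2=cam('scene'); u,v=np.int32(proj(d2,[552,28,30])[0]); save(d2,'pics/s4.png',(u-50,v-40,u+50,v+35),7)
E
```

```text
at [448.   17.8  85.7] -80.6 tilt [ 0.002 -0.    -1.   ] t 22.1 w 85.0 F [ 0.  -0.5 -0.6]
2
[[[0.1, 0.9, 0.03, 0, -0.04, 0], [0.1, 0.9, 0.03, 0, -0.04, 0]]]
tilt fix (tool x,z) [-0.03  0.01]
```

View pics/s4.png

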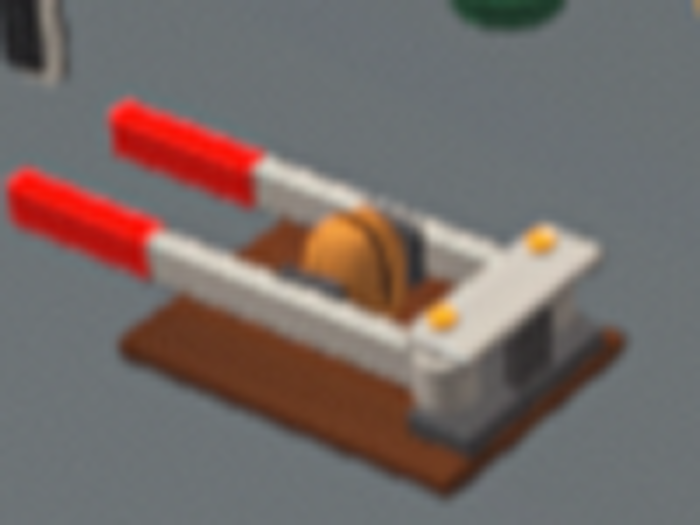

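The whole second nut stands upright between the pads, with its seam along the cracker's axis. Now I squeeze the handles.

Emit:
apply_moves:
  commands:
    - [[0.19,0.3,0.05,0,0,0],[0,0.2,0,0,0,0],[0,0,0,0,0,0]]

```text
clock: 22.42
eef_pos: [453.0, 11.2, 65.5]
tool_rot: [-1.566, -0.0, -1.402]
force: [-0.2, -0.6, -1.5]
width: 84.9
```

```bash
python3 go.py 451.5,10.3,14,-80.2
```

```text
at [453.   11.2  65.5] -80.3 tilt [ 0.005  0.001 -1.   ] t 22.4 w 84.9 F [-0.2 -0.6 -1.5]
2
[[[0.01, 0.64, -0.02, 0, -0.01, 0], [0.01, 0.64, -0.02, 0, -0.01, 0]]]
tilt fix (tool x,z) [-0.06  0.  ]
```

Emit:
apply_moves:
  commands:
    - [[0.01,0.5,-0.03,0,0,0],[0.01,0.5,-0.02,0,0,0],[0,0.2,0,0,0,0],[0,0,0,0,0,0],[0,0.04,-0.02,0,0,0]]

```text
clock: 22.83
eef_pos: [452.4, 11.0, 14.8]
tool_rot: [-1.563, 0.001, -1.4]
force: [0.6, 0.7, -0.2]
width: 84.8
```

Emit:
apply_moves:
  commands:
    - [[0,0.03,0,0,0,0],[0,0,0,0,0,0],[0,0,0,0,0,0],[0,0,0,0,0,0],[0,0,0,0,0,0],[0,0,0,0,0,0],[0,0,0,0,0,0],[0,0,0,0,0,0]]
  claw: 26

```text
clock: 23.5
eef_pos: [453.5, 10.7, 17.5]
tool_rot: [-1.558, -0.001, -1.399]
force: [-0.8, -0.8, -2.2]
width: 26.9
```

Emit:
apply_moves:
  commands:
    - [[0,0,0,0,0,0],[0,0,0,0,0,0],[0,0,0,0,0,0],[0,0,0,0,0,0],[0,-0.5,0,0,0,0],[0,-0.7,0,0,0,0],[0,-0.5,0,0,0,0],[0,0,0,0,0,0]]
  claw: 85

```text
clock: 24.17
eef_pos: [452.1, 11.0, 87.9]
tool_rot: [-1.56, 0.002, -1.401]
force: [-0.2, 0.2, -0.4]
width: 85.3
```

Emit:
apply_moves:
  commands:
    - [[0.0,-0.01,0.13,-0.1,-0.98,0],[0.01,-0.01,0.13,0,-0.98,0],[0.02,-0.01,0.13,0,-0.98,0],[0.03,-0.01,0.13,0,-0.98,0],[0.04,-0.01,0.13,0,-0.98,0],[0.05,-0.01,0.12,0,-0.98,0],[0.06,-0.01,0.12,0,-0.98,0],[0.07,-0.01,0.11,0,-0.98,0]]
  claw: 56

```text
clock: 24.83
eef_pos: [494.7, 23.7, 92.1]
tool_rot: [-1.562, 0.002, -0.683]
force: [-0.3, -0.0, 0.2]
width: 56.0
```

Emit:
apply_moves:
  commands:
    - [[0.08,-0.01,0.1,0,-0.95,0],[0.09,-0.01,0.1,0,-0.95,0],[0.1,-0.01,0.09,0,-0.95,0],[0.11,-0.01,0.08,0,-0.95,0],[0.11,-0.01,0.07,0,-0.95,0],[0.12,-0.01,0.06,0,-0.95,0],[0.12,-0.01,0.05,0,-0.95,0],[0.13,-0.01,0.04,0,-0.95,0]]

```text
clock: 25.5
eef_pos: [537.1, 36.8, 93.7]
tool_rot: [-1.556, -0.003, 0.017]
force: [-1.2, -0.2, 0.2]
width: 56.0
```

Emit:
apply_moves:
  commands:
    - [[0.2,-0.01,-0.1,-0.1,-0.9,0],[0.12,-0.01,-0.15,0,-0.5,0],[0,0,0,0,0,0],[0,0,0,0,0,0]]

```text
clock: 25.83
eef_pos: [551.6, 29.4, 93.6]
tool_rot: [-1.56, -0.006, 0.148]
force: [-0.9, 0.5, 0.2]
width: 56.2
```

```bash
python3 go.py 552.1,27.8,32,9.8
python3 - <<'E'
from h import *
d2=cam('scene'); u,v=np.int32(proj(d2,[552,28,30])[0]); save(d2,'pics/s5.png',(u-50,v-50,u+50,v+35),6)
E
```

```text
at [551.6  29.4  93.6] 8.5 tilt [ 0.004  0.011 -1.   ] t 25.8 w 56.2 F [-0.9  0.5  0.2]
2
[[[0.0, 0.77, -0.02, 0, -0.13, 0], [0.0, 0.77, -0.02, 0, -0.13, 0]]]
tilt fix (tool x,z) [-0.12  0.06]
```

View pics/s5.png

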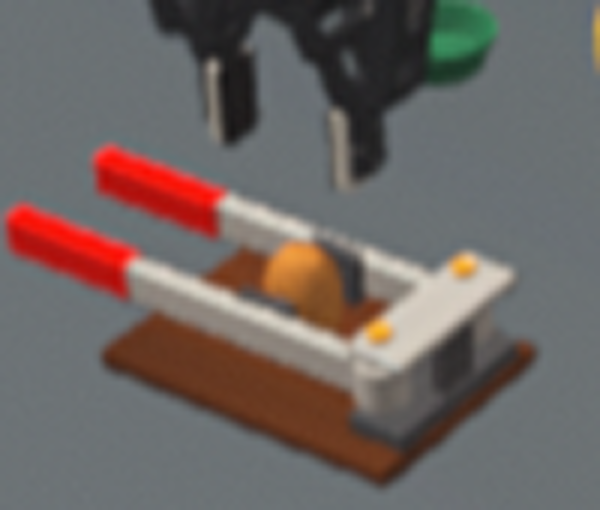

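The second nut is cracked and upright (11 pictures viewed). Grasp it and lift it out.

Emit:
apply_moves:
  commands:
    - [[0,0.4,-0.03,-0.12,-0.26,0.06],[0,0.6,0,0,0,0],[0,0.4,0,0,0,0],[0,0.1,0,0,0,0],[0,0,0,0,0,0]]

```text
clock: 26.3
eef_pos: [550.8, 30.0, 32.4]
tool_rot: [-1.57, -0.001, 0.167]
force: [0.0, -0.1, 0.9]
width: 55.9
```

```bash
python3 go.py 552.1,27.8,31,9.8
```

```text
at [550.8  30.   32.4] 9.6 tilt [ 0.001  0.001 -1.   ] t 26.3 w 55.9 F [ 0.  -0.1  0.9]
1
[[[0.02, 0.03, -0.06, 0, -0.05, 0]]]
tilt fix (tool x,z) [-0.01  0.02]
```

Emit:
apply_moves:
  commands:
    - [[0.02,0.03,-0.06,0,0,0],[0,0.01,0,0,0,0],[0,0,0,0,0,0],[0,0,0,0,0,0],[0,0,0,0,0,0],[0,0,0,0,0,0]]
  claw: 20

```text
clock: 26.8
eef_pos: [553.3, 27.9, 33.9]
tool_rot: [-1.57, -0.005, 0.166]
force: [1.1, 0.5, -0.7]
width: 27.3
```

Emit:
apply_moves:
  commands:
    - [[0,-0.3,0,0,0,0],[0,-0.6,0,0,0,0],[0,-0.7,0,0,0,0],[0,-0.3,0,0,0,0],[0,0,0,0,0,0]]

```text
clock: 27.22
eef_pos: [552.3, 27.5, 115.4]
tool_rot: [-1.57, -0.004, 0.165]
force: [-0.5, 0.3, -0.0]
width: 27.6
```

```bash
python3 dish.py; python3 go.py 607.7,-330.5,105,-26
```

```text
dish 620.1 -305.3 r 69.2 2921
at [552.2  27.6 114.6] 9.5 tilt [ 0.004  0.002 -1.   ] t 27.3 w 28.0 F [ 0.8 -0.3 -0.4]
10
[[[-0.01, 0.02, -0.91, 0, 0.71, 0], [0.05, 0.02, -0.9, 0, 0.71, 0], [0.1, 0.02, -0.9, 0, 0.71, 0], [0.16, 0.02, -0.89, 0, 0.71, 0], [0.21, 0.02, -0.88, 0, 0.71, 0], [0.27, 0.02, -0.87, 0, 0.71, 0], [0.32, 0.02, -0.85, 0, 0.71, 0], [0.37, 0.02, -0.83, 0, 0.71, 0]]]
[[[0.42, 0.02, -0.8, 0, 0.71, 0], [0.47, 0.02, -0.77, 0, 0.71, 0]]]
tilt fix (tool x,z) [-0.01  0.04]
```

Emit:
apply_moves:
  commands:
    - [[-0.01,0,-0.91,0,0.71,0],[0.05,0,-0.9,0,0.71,0],[0.1,0,-0.9,0,0.71,0],[0.16,0,-0.89,0,0.71,0],[0.21,0,-0.88,0,0.71,0],[0.27,0,-0.87,0,0.71,0],[0.32,0,-0.85,0,0.71,0],[0.37,0,-0.83,0,0.71,0]]

```text
clock: 27.93
eef_pos: [596.0, -253.4, 106.6]
tool_rot: [-1.558, 0.01, -0.33]
force: [0.8, 0.5, -0.4]
width: 27.5
```

Emit:
apply_moves:
  commands:
    - [[0.42,0,-0.8,0,0.71,0],[0.3,0,-0.45,0,0.4,0],[0,0,0,0,0,0],[0,0,0,0,0,0]]

```text
clock: 28.27
eef_pos: [601.0, -325.1, 101.1]
tool_rot: [-1.567, 0.014, -0.447]
force: [0.4, 0.6, -1.0]
width: 27.9
```

```bash
python3 go.py 607.7,-330.5,70,-26; python3 dish.py
```

```text
at [ 601.  -325.1  101.1] -25.6 tilt [-0.011  0.01  -1.   ] t 28.3 w 27.9 F [ 0.4  0.6 -1. ]
1
[[[0.21, 0.78, -0.05, 0, 0.08, 0]]]
tilt fix (tool x,z) [-0.05 -0.16]
dish 619.9 -305.1 r 69.1 2580
```

Emit:
apply_moves:
  commands:
    - [[0.21,0.2,-0.05,-0.05,0.08,-0.16],[0,0.5,0,0,0,0],[0,0.3,0,0,0,0],[0,0,0,0,0,0]]

```text
clock: 28.65
eef_pos: [609.5, -324.1, 57.7]
tool_rot: [-1.568, -0.0, -0.447]
force: [-0.8, 0.2, -0.7]
width: 27.2
```

```bash
python3 go.py 607.7,-330.5,32,-26
```

```text
at [ 609.5 -324.1   57.7] -25.6 tilt [ 0.001  0.003 -1.   ] t 28.6 w 27.2 F [-0.8  0.2 -0.7]
1
[[[0.03, 0.64, -0.16, 0, 0.07, 0]]]
tilt fix (tool x,z) [-0.03  0.  ]
```

Emit:
apply_moves:
  commands:
    - [[0.03,0.1,-0.18,0,0.07,0],[0,0.25,0,0,0,0],[0,0.18,0,0,0,0],[0,0.05,0,0,0,0],[0,0,0,0,0,0]]

```text
clock: 29.07
eef_pos: [608.6, -328.1, 32.0]
tool_rot: [-1.566, 0.001, -0.45]
force: [-0.1, -0.5, -0.0]
width: 27.9
```

```bash
python3 go.py 607.7,-330.5,30,-26
```

```text
at [ 608.6 -328.1   32. ] -25.8 tilt [ 0.001  0.005 -1.   ] t 29.1 w 27.9 F [-0.1 -0.5 -0. ]
1
[[[0.01, 0.05, -0.06, 0, 0.04, 0]]]
tilt fix (tool x,z) [-0.06 -0.01]
```

Emit:
apply_moves:
  commands:
    - [[0,0.05,-0.05,0,0,0],[0,0,0,0,0,0]]

```text
clock: 29.23
eef_pos: [607.8, -330.1, 30.0]
tool_rot: [-1.566, 0.0, -0.45]
force: [0.4, -0.3, -1.3]
width: 27.8
```

Emit:
apply_moves:
  commands:
    - [[0,0,0,0,0,0],[0,0,0,0,0,0],[0,0,0,0,0,0],[0,-0.2,0,0,0,0],[0,-0.5,0,0,0,0],[0,-0.7,0,0,0,0],[0,-0.5,0,0,0,0],[0,0,0,0,0,0]]
  claw: 40

```text
clock: 29.9
eef_pos: [607.5, -331.1, 111.4]
tool_rot: [-1.566, -0.0, -0.451]
force: [0.6, 0.1, 0.7]
width: 40.3
```

```bash
python3 go.py 603.9,276,95,32
```

```text
at [ 607.5 -331.1  111.4] -25.8 tilt [ 0.002  0.004 -1.   ] t 29.9 w 40.3 F [0.6 0.1 0.7]
16
[[[-0.42, 0.03, 0.85, 0, -0.72, 0], [-0.36, 0.03, 0.88, 0, -0.72, 0], [-0.31, 0.03, 0.9, 0, -0.72, 0], [-0.25, 0.03, 0.91, 0, -0.72, 0], [-0.19, 0.03, 0.93, 0, -0.72, 0], [-0.13, 0.03, 0.94, 0, -0.72, 0], [-0.07, 0.03, 0.95, 0, -0.72, 0], [-0.01, 0.03, 0.95, 0, -0.72, 0]]]
[[[0.05, 0.03, 0.95, 0, -0.72, 0], [0.11, 0.03, 0.94, 0, -0.72, 0], [0.16, 0.03, 0.93, 0, -0.72, 0], [0.22, 0.03, 0.92, 0, -0.72, 0], [0.28, 0.03, 0.91, 0, -0.72, 0], [0.34, 0.03, 0.89, 0, -0.72, 0], [0.39, 0.03, 0.86, 0, -0.72, 0], [0.45, 0.03, 0.84, 0, -0.72, 0]]]
tilt fix (tool x,z) [-0.05  0.  ]
```

Emit:
apply_moves:
  commands:
    - [[-0.42,0.0,0.85,0,-0.72,0],[-0.36,0,0.88,0,-0.72,0],[-0.31,0,0.9,0,-0.72,0],[-0.25,0,0.91,0,-0.72,0],[-0.19,0,0.93,0,-0.72,0],[-0.13,0,0.94,0,-0.72,0],[-0.07,0,0.95,0,-0.72,0],[-0.01,0,0.95,0,-0.72,0]]
  claw: 60

```text
clock: 30.57
eef_pos: [605.6, -32.8, 115.3]
tool_rot: [-1.583, -0.011, 0.055]
force: [0.3, 0.6, -0.2]
width: 59.9
```

Emit:
apply_moves:
  commands:
    - [[0.05,0.0,0.95,0,-0.72,0],[0.11,0,0.94,0,-0.72,0],[0.16,0,0.93,0,-0.72,0],[0.22,0,0.92,0,-0.72,0],[0.28,0,0.91,0,-0.72,0],[0.34,0,0.89,0,-0.72,0],[0.3,0,0.6,0,-0.6,0],[0.2,0,0.4,0,-0.3,0]]

```text
clock: 31.23
eef_pos: [598.7, 260.8, 114.0]
tool_rot: [-1.584, -0.009, 0.542]
force: [0.2, 0.2, 0.9]
width: 59.8
```

Emit:
apply_moves:
  commands:
    - [[0,0,0,0,0,0],[0,0,0,0,0,0]]

```text
clock: 31.4
eef_pos: [596.7, 269.0, 113.7]
tool_rot: [-1.58, -0.011, 0.553]
force: [0.1, -1.2, 0.3]
width: 60.0
```

```bash
python3 go.py 603.9,276,70,32; python3 dish.py
```

```text
at [596.7 269.  113.7] 31.7 tilt [ 0.014 -0.002 -1.   ] t 31.4 w 60.0 F [ 0.1 -1.2  0.3]
2
[[[0.12, 0.55, 0.03, 0, -0.03, 0], [0.12, 0.55, 0.03, 0, -0.03, 0]]]
tilt fix (tool x,z) [0.11 0.12]
dish 620.1 -305.3 r 69.2 2922
```

Emit:
apply_moves:
  commands:
    - [[0.24,0.4,0.06,0.11,-0.06,0.12],[0,0.6,0,0,0,0],[0,0.4,0,0,0,0],[0,0.1,0,0,0,0],[0,0,0,0,0,0]]

```text
clock: 31.87
eef_pos: [607.1, 267.2, 54.1]
tool_rot: [-1.575, -0.001, 0.546]
force: [-0.8, -0.4, 0.2]
width: 60.2
```

```bash
python3 go.py 603.9,276,23,32
```

```text
at [607.1 267.2  54.1] 31.3 tilt [ 0.003 -0.003 -1.   ] t 31.9 w 60.2 F [-0.8 -0.4  0.2]
1
[[[0.05, 0.78, 0.23, 0, -0.14, 0]]]
tilt fix (tool x,z) [0.05 0.01]
```

Emit:
apply_moves:
  commands:
    - [[0.05,0.1,0.25,0.05,-0.14,0],[0,0.3,0,0,0,0],[0,0.25,0,0,0,0],[0,0.05,0,0,0,0],[0,0,0,0,0,0]]

```text
clock: 32.28
eef_pos: [605.6, 274.8, 26.4]
tool_rot: [-1.572, -0.004, 0.555]
force: [-0.3, 0.1, 0.5]
width: 60.0
```

```bash
python3 go.py 603.9,276,23,32
```

```text
at [605.6 274.8  26.4] 31.8 tilt [ 0.004  0.001 -1.   ] t 32.3 w 60.0 F [-0.3  0.1  0.5]
1
[[[-0.02, 0.09, 0.05, 0, -0.04, 0]]]
tilt fix (tool x,z) [0.01 0.05]
```

Emit:
apply_moves:
  commands:
    - [[-0.02,0.06,0.05,0,0,0],[0,0.02,0,0,0,0],[0,0,0,0,0,0],[0,0,0,0,0,0],[0,0,0,0,0,0],[0,0,0,0,0,0]]
  claw: 20

```text
clock: 32.78
eef_pos: [604.5, 276.8, 24.2]
tool_rot: [-1.572, -0.006, 0.555]
force: [-0.7, 0.3, 0.5]
width: 27.5
```

Emit:
apply_moves:
  commands:
    - [[0,-0.3,0,0,0,0],[0,-0.6,0,0,0,0],[0,-0.8,0,0,0,0],[0,-0.3,0,0,0,0],[0,0,0,0,0,0]]

```text
clock: 33.2
eef_pos: [603.0, 275.9, 108.3]
tool_rot: [-1.572, -0.003, 0.555]
force: [1.0, 0.9, -0.9]
width: 27.7
```

```bash
python3 go.py 552.1,27.8,95,9.8
```

```text
at [603.  275.9 108.3] 31.8 tilt [ 0.003  0.001 -1.   ] t 33.2 w 27.7 F [ 1.   0.9 -0.9]
7
[[[-0.62, 0.05, -0.66, 0, 0.63, 0], [-0.58, 0.05, -0.69, 0, 0.63, 0], [-0.55, 0.05, -0.72, 0, 0.63, 0], [-0.51, 0.05, -0.75, 0, 0.63, 0], [-0.46, 0.05, -0.78, 0, 0.63, 0], [-0.42, 0.05, -0.8, 0, 0.63, 0], [-0.38, 0.05, -0.82, 0, 0.63, 0]]]
tilt fix (tool x,z) [0.02 0.04]
```

Emit:
apply_moves:
  commands:
    - [[-0.62,0.0,-0.66,0,0.63,0],[-0.58,0,-0.69,0,0.63,0],[-0.55,0,-0.72,0,0.63,0],[-0.51,0,-0.75,0,0.63,0],[-0.46,0,-0.78,0,0.63,0],[-0.42,0,-0.8,0,0.63,0],[-0.28,0,-0.5,0,0.45,0],[0,0,0,0,0,0]]

```text
clock: 33.87
eef_pos: [549.2, 37.1, 105.1]
tool_rot: [-1.567, -0.008, 0.175]
force: [-0.5, -0.6, -0.1]
width: 27.7
```

Emit:
apply_moves:
  commands:
    - [[0,0,0,0,0,0],[0,0,0,0,0,0]]

```text
clock: 34.03
eef_pos: [548.5, 35.4, 104.4]
tool_rot: [-1.567, -0.006, 0.172]
force: [0.3, 0.5, 0.5]
width: 27.5
```

```bash
python3 go.py 552.1,27.8,70,9.8
```

```text
at [548.5  35.4 104.4] 9.8 tilt [ 0.005  0.005 -1.   ] t 34.0 w 27.5 F [0.3 0.5 0.5]
1
[[[0.06, 0.86, -0.2, 0, 0.01, 0]]]
tilt fix (tool x,z) [-0.05  0.07]
```

Emit:
apply_moves:
  commands:
    - [[0.06,0.2,-0.2,-0.05,0,0.07],[0,0.4,0,0,0,0],[0,0.2,0,0,0,0],[0,0,0,0,0,0]]

```text
clock: 34.37
eef_pos: [555.1, 32.5, 69.9]
tool_rot: [-1.57, -0.002, 0.181]
force: [-0.0, 0.2, -0.4]
width: 27.6
```

```bash
python3 go.py 552.1,27.8,40,9.8
```

```text
at [555.1  32.5  69.9] 10.4 tilt [ 0.002  0.001 -1.   ] t 34.4 w 27.6 F [-0.   0.2 -0.4]
1
[[[-0.09, 0.75, -0.1, 0, 0.11, 0]]]
tilt fix (tool x,z) [-0.01  0.03]
```

Emit:
apply_moves:
  commands:
    - [[-0.09,0,-0.12,0,0.11,0],[0,0.2,-0.02,0,0,0],[0,0.3,0,0,0,0],[0,0.15,0,0,0,0],[0,0,0,0,0,0]]

```text
clock: 34.78
eef_pos: [553.2, 28.0, 41.1]
tool_rot: [-1.569, -0.003, 0.174]
force: [0.2, -0.4, -0.8]
width: 27.6
```

```bash
python3 go.py 552.1,27.8,30,9.8
```

```text
at [553.2  28.   41.1] 10.0 tilt [ 0.002  0.002 -1.   ] t 34.8 w 27.6 F [ 0.2 -0.4 -0.8]
1
[[[-0.03, 0.28, -0.0, 0, 0.04, 0]]]
tilt fix (tool x,z) [-0.02  0.03]
```

Emit:
apply_moves:
  commands:
    - [[-0.03,0.1,0,0,0.04,0],[0,0.08,0,0,0,0],[0,0.05,0,0,0,0],[0,0.03,0,0,0,0],[0,0,0,0,0,0]]

```text
clock: 35.2
eef_pos: [551.9, 27.8, 29.5]
tool_rot: [-1.569, -0.003, 0.171]
force: [-0.6, -0.7, 0.4]
width: 27.4
```

Emit:
apply_moves:
  commands:
    - [[0,0.02,0,0,0,0],[0,0,0,0,0,0]]

```text
clock: 35.37
eef_pos: [552.1, 27.8, 29.7]
tool_rot: [-1.569, -0.003, 0.17]
force: [0.7, 0.2, -0.5]
width: 27.9
```

Emit:
apply_moves:
  commands:
    - [[0,0.04,0,0,0,0],[0,0.02,0,0,0,0]]

```text
clock: 35.53
eef_pos: [552.6, 28.0, 29.4]
tool_rot: [-1.568, -0.005, 0.17]
force: [-1.6, 2.8, 6.8]
width: 27.6
```

Emit:
apply_moves:
  commands:
    - [[0,0,0,0,0,0],[0,0,0,0,0,0],[0,0,0,0,0,0],[0,-0.3,0,0,0,0],[0,-0.5,0,0,0,0],[0,-0.7,0,0,0,0],[0,-0.3,0,0,0,0],[0,0,0,0,0,0]]
  claw: 48

```text
clock: 36.2
eef_pos: [551.9, 27.3, 105.5]
tool_rot: [-1.568, -0.003, 0.17]
force: [0.2, 0.0, 0.1]
width: 47.4
```

Emit:
apply_moves:
  commands:
    - [[-0.14,0.03,0.0,0,0.97,0],[-0.14,0.03,-0.01,0,0.97,0],[-0.13,0.03,-0.02,0,0.97,0],[-0.13,0.03,-0.03,0,0.97,0],[-0.13,0.03,-0.04,0,0.97,0],[-0.12,0.03,-0.05,0,0.97,0],[-0.12,0.03,-0.06,0,0.97,0],[-0.11,0.03,-0.07,0,0.97,0]]
  claw: 85

```text
clock: 36.87
eef_pos: [509.1, 21.5, 96.4]
tool_rot: [-1.564, -0.005, -0.538]
force: [-0.6, -0.3, -0.4]
width: 85.0
```

Emit:
apply_moves:
  commands:
    - [[-0.11,0.03,-0.08,0,0.95,0],[-0.1,0.03,-0.09,0,0.95,0],[-0.09,0.03,-0.1,0,0.95,0],[-0.08,0.03,-0.11,0,0.95,0],[-0.08,0.03,-0.11,0,0.95,0],[-0.07,0.03,-0.12,0,0.95,0],[-0.06,0.03,-0.12,0,0.95,0],[-0.05,0.03,-0.13,0,0.95,0]]

```text
clock: 37.53
eef_pos: [461.6, 17.5, 83.9]
tool_rot: [-1.567, 0.001, -1.235]
force: [-0.6, 1.0, -0.2]
width: 85.2
```

Emit:
apply_moves:
  commands:
    - [[-0.03,0.03,-0.13,0,0.95,0],[0.1,0.03,-0.1,0,0.6,0],[0.08,0,0,0,0.3,0],[0,0,0,0,0,0],[0,0,0,0,0,0]]

```text
clock: 37.95
eef_pos: [451.7, 8.0, 80.2]
tool_rot: [-1.57, 0.0, -1.407]
force: [-0.5, 0.5, 0.6]
width: 85.0
```

```bash
python3 go.py 451.5,10.3,14,-80.2
python3 - <<'E'
from h import *
d2=cam('scene'); u,v=np.int32(proj(d2,[552,28,30])[0]); save(d2,'pics/s6.png',(u-50,v-40,u+50,v+35),6)
E
```

```text
at [451.7   8.   80.2] -80.6 tilt [ 0.     0.001 -1.   ] t 38.0 w 85.0 F [-0.5  0.5  0.6]
2
[[[-0.03, 0.83, 0.0, 0, -0.04, 0], [-0.03, 0.83, 0.0, 0, -0.04, 0]]]
tilt fix (tool x,z) [-0.   -0.01]
```

View pics/s6.png

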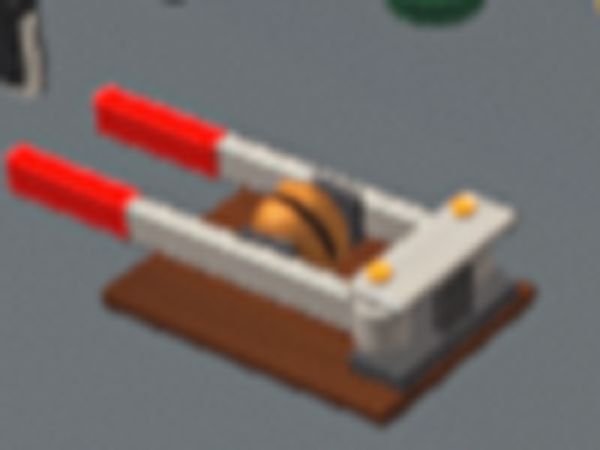

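The third nut's seam looks turned or tilted compared with the second nut's at this stage. I measure its angle from the picture before squeezing.

Run:
```python
from seam import *
def sa(img,d,c,off,k=8):
    # img: crop upscaled png at scale s with origin off ; returns seam points on ellipsoid
    s=img[1]; im=img[0]; yy,xx=np.mgrid[:im.shape[0],:im.shape[1]]
    uv=np.c_[((xx+.5)/s-.5+off[0]).ravel(),((yy+.5)/s-.5+off[1]).ravel()]
    P,ok=ell(d,uv,c,zc=33,r=15.5,h=23); V=im.max(2).ravel()[ok]; S=P[:,2]>36; P,V=P[S],V[S]
    for th in(80,100,115):
        m=V<th; Q=P[m]
        # drop pad pixels: keep within 12.5mm radius
        Q=Q[np.hypot(*(Q[:,:2]-c).T)<13]
        if len(Q)<20: print(th,len(Q)); continue
        w,e=np.linalg.eigh(np.cov(Q[:,:2].T)); print(th,len(Q),np.round(Q[:,:2].mean(0)-c,1),round(np.degrees(np.arctan2(e[1,1],e[0,1]))%180,1),np.round(np.sqrt(w),1))
d=cam('scene'); c=np.array([552.1,27.8]); u,v=np.int32(proj(d,[552,28,30])[0]); off=(u-50,v-40)
for f,s in(('s4',7),('s6',6)):
    print(f); sa((cv2.imread(f'pics/{f}.png'),s),d,c,off)
a=cv2.imread('pics/s4.png')[120:350,200:500]; a=cv2.resize(a,None,fx=1.3,fy=1.3)
b=cv2.resize(cv2.imread('pics/s6.png'),None,fx=7/6,fy=7/6)[120:350,200:500]; b=cv2.resize(b,None,fx=1.3,fy=1.3,interpolation=cv2.INTER_CUBIC)
cv2.imwrite('pics/cmp.png',np.hstack([a,b]))
```

```text
s4
80 0
100 9
115 176 [11.   1.8] 146.8 [0.9 1.5]
s6
80 139 [10.3 -4.4] 33.1 [0.6 1.8]
100 289 [ 9.4 -4.6] 29.7 [1.  2.7]
115 421 [ 8.7 -4.5] 34.5 [2.  3.4]
```

View pics/cmp.png

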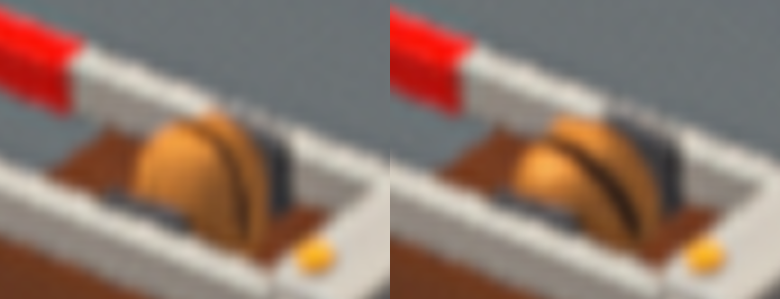

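The seam's lower end is in place but its top is shifted towards -y, so the nut leans about 15° in the jaws. Closing the pads gradually should right it, so I squeeze in stages.

Emit:
apply_moves:
  commands:
    - [[-0.05,0.5,0,0,0,0],[-0.02,0.6,0,0,0,0],[0,0.4,-0.02,0,0,0],[0,0.1,0,0,0,0],[0,0,0,0,0,0]]

```text
clock: 38.47
eef_pos: [454.7, 11.5, 15.2]
tool_rot: [-1.563, 0.0, -1.402]
force: [-0.3, -0.4, 0.1]
width: 85.1
```

```bash
python3 go.py 451.5,10.3,15,-80.2
```

```text
at [454.7  11.5  15.2] -80.3 tilt [ 0.007  0.002 -1.   ] t 38.5 w 85.1 F [-0.3 -0.4  0.1]
1
[[[0.02, 0.01, -0.08, 0, -0.03, 0]]]
tilt fix (tool x,z) [-0.08 -0.  ]
```

Emit:
apply_moves:
  commands:
    - [[0.02,0,-0.04,0,0,0],[0,0,0,0,0,0],[0,0,0,0,0,0],[0,0,0,0,0,0],[0,0,0,0,0,0]]
  claw: 52

```text
clock: 38.88
eef_pos: [453.8, 10.8, 18.8]
tool_rot: [-1.56, 0.002, -1.401]
force: [-0.7, -0.3, -4.0]
width: 51.9
```

Emit:
apply_moves:
  commands:
    - [[0,0,0,0,0,0],[0,0,0,0,0,0],[0,0,0,0,0,0]]
  claw: 48

```text
clock: 39.13
eef_pos: [453.8, 10.7, 19.5]
tool_rot: [-1.56, 0.001, -1.4]
force: [-0.1, 0.1, -3.3]
width: 48.3
```

Emit:
apply_moves:
  commands:
    - [[0,0,0,0,0,0],[0,0,0,0,0,0],[0,0,0,0,0,0]]
  claw: 45

```text
clock: 39.38
eef_pos: [453.8, 10.7, 20.0]
tool_rot: [-1.559, 0.001, -1.4]
force: [-0.1, -0.3, -3.1]
width: 45.0
```

Emit:
apply_moves:
  commands:
    - [[0,0,0,0,0,0],[0,0,0,0,0,0],[0,0,0,0,0,0],[0,0,0,0,0,0],[0,0,0,0,0,0],[0,0,0,0,0,0]]
  claw: 26

```text
clock: 39.88
eef_pos: [454.3, 10.8, 21.5]
tool_rot: [-1.557, 0.002, -1.4]
force: [-0.4, 1.4, 1.8]
width: 26.7
```

Emit:
apply_moves:
  commands:
    - [[0,0,0,0,0,0],[0,0,0,0,0,0],[0,0,0,0,0,0],[0,0,0,0,0,0],[0,-0.5,0,0,0,0],[0,-0.7,0,0,0,0],[0,-0.5,0,0,0,0],[0,0,0,0,0,0]]
  claw: 85

```text
clock: 40.55
eef_pos: [454.0, 9.8, 91.0]
tool_rot: [-1.559, 0.002, -1.402]
force: [0.1, -0.2, -0.1]
width: 84.9
```

```bash
python3 dish.py
python3 - <<'E'
from h import *
d2=cam('scene'); u,v=np.int32(proj(d2,[552,28,30])[0]); save(d2,'pics/s7.png',(u-35,v-30,u+35,v+25),9)
E
```

```text
dish 620.1 -305.3 r 69.2 2922
```

View pics/s7.png

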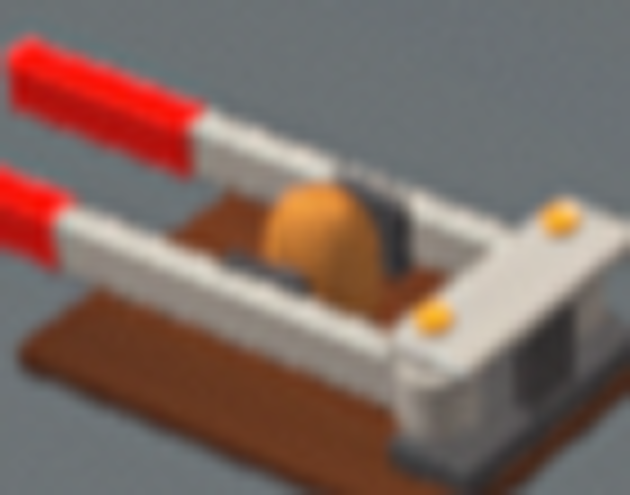

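The third nut straightened up and cracked; the seam is gone and it stands upright. Back to the seat.

Emit:
apply_moves:
  commands:
    - [[0.0,-0.01,0.13,-0.12,-0.98,0],[0.01,-0.01,0.13,0,-0.98,0],[0.02,-0.01,0.13,0,-0.98,0],[0.03,-0.01,0.13,0,-0.98,0],[0.04,-0.01,0.13,0,-0.98,0],[0.05,-0.01,0.12,0,-0.98,0],[0.06,-0.01,0.12,0,-0.98,0],[0.07,-0.01,0.11,0,-0.98,0]]
  claw: 56

```text
clock: 41.32
eef_pos: [491.3, 21.3, 84.6]
tool_rot: [-1.574, 0.014, -0.687]
force: [-0.8, -0.1, 0.3]
width: 55.9
```

Emit:
apply_moves:
  commands:
    - [[0.08,-0.01,0.1,0,-0.97,0],[0.09,-0.01,0.1,0,-0.97,0],[0.1,-0.01,0.09,0,-0.97,0],[0.11,-0.01,0.08,0,-0.97,0],[0.11,-0.01,0.07,0,-0.97,0],[0.12,-0.01,0.06,0,-0.97,0],[0.12,-0.01,0.05,0,-0.97,0],[0.13,-0.01,0.04,0,-0.97,0]]

```text
clock: 41.98
eef_pos: [530.4, 33.6, 78.0]
tool_rot: [-1.557, 0.024, 0.025]
force: [-0.0, -0.6, 0.6]
width: 56.0
```

Emit:
apply_moves:
  commands:
    - [[0.2,-0.01,-0.1,-0.1,-0.95,0],[0.12,-0.01,-0.15,0,-0.6,0],[0,0,0,0,0,0],[0,0,0,0,0,0]]

```text
clock: 42.32
eef_pos: [543.4, 26.1, 73.9]
tool_rot: [-1.556, 0.027, 0.168]
force: [-0.6, 0.2, -0.4]
width: 55.7
```

```bash
python3 go.py 552.1,27.8,32,9.8
```

```text
at [543.4  26.1  73.9] 9.7 tilt [-0.029  0.011 -1.   ] t 42.3 w 55.7 F [-0.6  0.2 -0.4]
2
[[[0.11, 0.52, 0.0, 0, -0.01, 0], [0.11, 0.52, 0.0, 0, -0.01, 0]]]
tilt fix (tool x,z) [-0.17 -0.31]
```

Emit:
apply_moves:
  commands:
    - [[0.2,0,0,-0.17,0,-0.31],[0,0.3,0,0,0,0],[0,0.5,0,0,0,0],[0,0.2,0,0,0,0],[0,0,0,0,0,0]]

```text
clock: 42.73
eef_pos: [548.9, 29.0, 30.3]
tool_rot: [-1.567, 0.001, 0.159]
force: [0.3, -0.1, 0.0]
width: 55.6
```

```bash
python3 go.py 552.1,27.8,31,9.8
```

```text
at [548.9  29.   30.3] 9.1 tilt [-0.002  0.003 -1.   ] t 42.7 w 55.6 F [ 0.3 -0.1  0. ]
1
[[[0.08, -0.02, -0.04, 0, -0.13, 0]]]
tilt fix (tool x,z) [-0.04 -0.02]
```

Emit:
apply_moves:
  commands:
    - [[0.08,0.0,-0.04,0,-0.13,0],[0,0.01,0,0,0,0],[0,0,0,0,0,0],[0,0,0,0,0,0],[0,0,0,0,0,0],[0,0,0,0,0,0]]
  claw: 20

```text
clock: 43.23
eef_pos: [552.8, 28.1, 31.5]
tool_rot: [-1.567, 0.0, 0.17]
force: [0.1, -0.8, 0.2]
width: 27.9
```

Emit:
apply_moves:
  commands:
    - [[0,-0.3,0,0,0,0],[0,-0.6,0,0,0,0],[0,-0.7,0,0,0,0],[0,-0.3,0,0,0,0],[0,0,0,0,0,0]]

```text
clock: 43.65
eef_pos: [552.1, 27.6, 113.0]
tool_rot: [-1.566, 0.002, 0.169]
force: [0.9, 0.4, -0.8]
width: 28.0
```

```bash
python3 dish.py; python3 go.py 609.3,-300,105,-26
```

```text
dish 620.1 -305.3 r 69.2 2923
at [552.   27.6 112.3] 9.7 tilt [-0.003  0.004 -1.   ] t 43.7 w 27.5 F [0.7 0.4 0.1]
9
[[[0.0, 0.02, -0.92, 0, 0.79, 0], [0.07, 0.02, -0.92, 0, 0.79, 0], [0.13, 0.02, -0.91, 0, 0.79, 0], [0.19, 0.02, -0.9, 0, 0.79, 0], [0.26, 0.02, -0.89, 0, 0.79, 0], [0.32, 0.02, -0.87, 0, 0.79, 0], [0.38, 0.02, -0.84, 0, 0.79, 0], [0.43, 0.02, -0.82, 0, 0.79, 0]]]
[[[0.49, 0.02, -0.78, 0, 0.79, 0]]]
tilt fix (tool x,z) [-0.05 -0.03]
```

Emit:
apply_moves:
  commands:
    - [[0.0,0,-0.92,-0.05,0.79,-0.03],[0.07,0,-0.92,0,0.79,0],[0.13,0,-0.91,0,0.79,0],[0.19,0,-0.9,0,0.79,0],[0.26,0,-0.89,0,0.79,0],[0.32,0,-0.87,0,0.79,0],[0.38,0,-0.84,0,0.79,0],[0.43,0,-0.82,0,0.79,0]]

```text
clock: 44.37
eef_pos: [602.1, -257.5, 104.4]
tool_rot: [-1.561, 0.013, -0.384]
force: [1.4, 0.0, -0.7]
width: 28.1
```

Emit:
apply_moves:
  commands:
    - [[0.4,0,-0.4,0,0.45,0],[0.1,0,0,0,0,0],[0,0,0,0,0,0],[0,0,0,0,0,0]]

```text
clock: 44.7
eef_pos: [610.1, -293.7, 99.8]
tool_rot: [-1.57, 0.016, -0.441]
force: [-0.0, -0.1, -0.4]
width: 28.0
```

```bash
python3 dish.py;  python3 go.py 609.3,-300,60,-26
```

```text
dish 619.9 -305.2 r 69.2 1958
at [ 610.1 -292.8   99.7] -25.2 tilt [-0.015  0.008 -1.   ] t 44.8 w 27.7 F [ 0.  -0.3 -0.6]
2
[[[0.03, 0.5, -0.09, 0, 0.08, 0], [0.03, 0.5, -0.09, 0, 0.08, 0]]]
tilt fix (tool x,z) [-0.02 -0.19]
```

Emit:
apply_moves:
  commands:
    - [[0.0,0.1,-0.22,-0.02,0.16,-0.19],[0,0.4,-0.05,0,0,0],[0,0.3,-0.03,0,0,0],[0,0.05,0,0,0,0],[0,0,0,0,0,0]]

```text
clock: 45.17
eef_pos: [605.6, -292.8, 63.8]
tool_rot: [-1.564, 0.004, -0.443]
force: [1.1, 0.0, -0.1]
width: 27.8
```

```bash
python3 go.py 609.3,-300,28,-26
```

```text
at [ 605.6 -292.8   63.8] -25.4 tilt [-0.001  0.007 -1.   ] t 45.2 w 27.8 F [ 1.1  0.  -0.1]
1
[[[0.16, 0.89, -0.12, 0, 0.12, 0]]]
tilt fix (tool x,z) [-0.07 -0.05]
```

Emit:
apply_moves:
  commands:
    - [[0.16,0,-0.14,-0.07,0.12,-0.05],[0,0.3,-0.04,0,0,0],[0,0.35,-0.02,0,0,0],[0,0.15,0,0,0,0],[0,0.05,0,0,0,0],[0,0,0,0,0,0]]

```text
clock: 45.67
eef_pos: [609.8, -301.3, 26.9]
tool_rot: [-1.57, -0.001, -0.451]
force: [0.2, -0.2, 0.1]
width: 28.0
```

```bash
python3 go.py 609.3,-300,28,-26
```

```text
at [ 609.8 -301.3   26.9] -25.9 tilt [ 0.002  0.    -1.   ] t 45.7 w 28.0 F [ 0.2 -0.2  0.1]
1
[[[-0.03, -0.03, 0.02, 0, 0.03, 0]]]
tilt fix (tool x,z) [-0.01  0.02]
```

Emit:
apply_moves:
  commands:
    - [[0,0,0,0,0,0],[0,0,0,0,0,0],[0,0,0,0,0,0],[0,-0.2,0,0,0,0],[0,-0.5,0,0,0,0],[0,-0.7,0,0,0,0],[0,-0.5,0,0,0,0],[0,0,0,0,0,0]]
  claw: 40

```text
clock: 46.33
eef_pos: [609.3, -301.9, 107.8]
tool_rot: [-1.57, -0.001, -0.452]
force: [0.2, -0.6, 0.6]
width: 40.1
```

```bash
cat > cups.py <<'E'
from meas import *
def cups(d,zs={}):
    H,S,V=masks(d['image']); yy,xx=np.mgrid[:420,:560]
    for nm,c,m in (('cream',(603.9,276),(V>110)&(S<90)),('green',(412,235),(H>55)&(H<85)&(S>110)),('red',(425.7,-252.7),((H<7)|(H>172))&(S>120)&(V>40))):
        u,v=proj(d,[*c,20])[0]; mm=m&((xx-u)**2+(yy-v)**2<22**2); q=comps(mm)
        if not q: print(nm,'none'); continue
        a,cc,k=max(q,key=lambda t:t[0]); W=ray(d,np.argwhere(k)[:,::-1],zs.get(nm,20))[:,:2].astype(np.float32)
        (cx,cy),r=cv2.minEnclosingCircle(W); 
        e=cv2.fitEllipse(cv2.convexHull(W)); print(nm,'circ',round(cx,1),round(cy,1),round(r,1),'ell',np.round(e[0],1),np.round(e[1],1),a)
if __name__=='__main__':
    cups(np.load('top0.npy',allow_pickle=True).item()); d=cam('top'); print('now'); cups(d)
    s=cam('scene'); u,v=np.int32(proj(s,[615,-305,20])[0]); save(s,'pics/dish.png',(max(u-70,0),v-60,u+70,v+50),5)
E
python3 cups.py; python3 dish.py; python3 go.py 603.9,276,110,-10
```

```text
cream circ 603.9 276.4 31.4 ell [604.1 276.3] [61. 62.] 402
green circ 412.1 235.0 29.2 ell [412.2 235.3] [57.1 57.1] 312
red circ 425.8 -252.8 30.0 ell [ 425.8 -252.9] [58.3 59.2] 348
now
cream circ 603.9 276.4 31.4 ell [604.1 276.3] [61.  61.9] 575
green circ 412.1 234.9 29.3 ell [412.3 235.2] [56.9 57.7] 529
red circ 431.9 -241.4 25.8 ell [ 429.8 -244.3] [39.3 52. ] 149
dish 620.0 -305.0 r 69.0 2030
at [ 607.  -300.   103.1] -25.9 tilt [-0.005  0.004 -1.   ] t 46.5 w 40.5 F [ 0.5 -0.5  0.3]
16
[[[-0.4, -0.01, 0.81, 0, -0.2, 0], [-0.38, -0.01, 0.81, 0, -0.2, 0], [-0.37, -0.01, 0.82, 0, -0.2, 0], [-0.36, -0.01, 0.83, 0, -0.2, 0], [-0.34, -0.01, 0.83, 0, -0.2, 0], [-0.33, -0.01, 0.84, 0, -0.2, 0], [-0.31, -0.01, 0.84, 0, -0.2, 0], [-0.3, -0.01, 0.85, 0, -0.2, 0]]]
[[[-0.28, -0.01, 0.85, 0, -0.2, 0], [-0.27, -0.01, 0.86, 0, -0.2, 0], [-0.25, -0.01, 0.86, 0, -0.2, 0], [-0.24, -0.01, 0.87, 0, -0.2, 0], [-0.22, -0.01, 0.87, 0, -0.2, 0], [-0.21, -0.01, 0.88, 0, -0.2, 0], [-0.19, -0.01, 0.88, 0, -0.2, 0], [-0.18, -0.01, 0.88, 0, -0.2, 0]]]
tilt fix (tool x,z) [-0.02 -0.07]
```

Emit:
apply_moves:
  commands:
    - [[-0.4,0,0.81,0,-0.2,0],[-0.38,0,0.81,0,-0.2,0],[-0.37,0,0.82,0,-0.2,0],[-0.36,0,0.83,0,-0.2,0],[-0.34,0,0.83,0,-0.2,0],[-0.33,0,0.84,0,-0.2,0],[-0.31,0,0.84,0,-0.2,0],[-0.3,0,0.85,0,-0.2,0]]
  claw: 85

```text
clock: 47.15
eef_pos: [597.0, -14.1, 93.6]
tool_rot: [-1.581, 0.018, -0.327]
force: [0.0, 0.6, 1.2]
width: 84.7
```

Emit:
apply_moves:
  commands:
    - [[-0.28,0,0.85,0,-0.2,0],[-0.27,0,0.86,0,-0.2,0],[-0.25,0,0.86,0,-0.2,0],[-0.24,0,0.87,0,-0.2,0],[-0.22,0,0.87,0,-0.2,0],[-0.21,0,0.88,0,-0.2,0],[-0.12,0,0.55,0,-0.2,0],[-0.1,0,0.4,0,-0.2,0]]

```text
clock: 47.82
eef_pos: [585.5, 260.4, 81.2]
tool_rot: [-1.583, 0.04, -0.172]
force: [0.6, -0.1, -0.5]
width: 84.5
```

Emit:
apply_moves:
  commands:
    - [[0,0,0,0,0,0],[0,0,0,0,0,0]]

```text
clock: 47.98
eef_pos: [581.8, 267.3, 77.9]
tool_rot: [-1.582, 0.045, -0.162]
force: [-0.1, -0.4, 0.2]
width: 84.8
```

```bash
python3 go.py 604,276.3,50,-10; python3 cups.py; python3 dish.py
```

```text
at [581.8 267.3  77.9] -9.3 tilt [-0.046 -0.003 -0.999] t 48.0 w 84.8 F [-0.1 -0.4  0.2]
1
[[[0.51, 0.7, 0.31, 0, 0.14, 0]]]
tilt fix (tool x,z) [ 0.12 -0.52]
cream circ 603.9 276.4 31.4 ell [604.1 276.3] [61. 62.] 402
green circ 412.1 235.0 29.2 ell [412.2 235.3] [57.1 57.1] 312
red circ 425.8 -252.8 30.0 ell [ 425.8 -252.9] [58.3 59.2] 348
now
cream circ 609.2 290.4 47.6 ell [613.3 297.2] [51.6 91.4] 608
green circ 412.1 234.9 29.3 ell [412.3 235.2] [56.9 57.7] 531
red circ 425.8 -252.8 30.0 ell [ 425.8 -252.9] [58.3 59.2] 561
dish 620.1 -305.3 r 69.2 2921
```

Emit:
apply_moves:
  commands:
    - [[0.5,-0.1,0.3,0.12,0.14,-0.52],[0,0,0,0,0,0],[0,0.2,0,0,0,0],[0,0.1,0,0,0,0],[0,0,0,0,0,0]]

```text
clock: 48.55
eef_pos: [605.6, 263.6, 68.7]
tool_rot: [-1.577, -0.001, -0.19]
force: [-0.6, -0.5, -0.7]
width: 85.3
```

```bash
python3 go.py 604,276.3,30,-10
```

```text
at [605.6 263.6  68.7] -10.9 tilt [-0.    -0.006 -1.   ] t 48.5 w 85.3 F [-0.6 -0.5 -0.7]
2
[[[-0.05, 0.48, 0.15, 0, -0.09, 0], [-0.05, 0.48, 0.15, 0, -0.09, 0]]]
tilt fix (tool x,z) [0.07 0.01]
```

Emit:
apply_moves:
  commands:
    - [[-0.04,0,0.34,0.07,-0.18,0],[0,0.2,0.05,0,0,0],[0,0.5,0,0,0,0],[0,0.4,0,0,0,0],[0,0.2,0,0,0,0],[0,0,0,0,0,0]]

```text
clock: 49.05
eef_pos: [606.0, 281.2, 13.0]
tool_rot: [-1.569, 0.002, -0.172]
force: [-0.0, -0.2, 0.8]
width: 85.3
```

```bash
python3 go.py 604,276.3,6.5,-10
```

```text
at [606.  281.2  13. ] -9.9 tilt [-0.002  0.002 -1.   ] t 49.0 w 85.3 F [-0.  -0.2  0.8]
1
[[[-0.03, 0.16, -0.13, 0, 0.02, 0]]]
tilt fix (tool x,z) [-0.02 -0.02]
```

Emit:
apply_moves:
  commands:
    - [[-0.03,0.1,-0.13,0,0,0],[0,0.06,0,0,0,0],[0,0,0,0,0,0]]

```text
clock: 49.3
eef_pos: [603.4, 276.4, 6.0]
tool_rot: [-1.57, 0.002, -0.171]
force: [0.7, -0.4, 0.2]
width: 84.7
```

Emit:
apply_moves:
  commands:
    - [[0,0,0,0,0,0],[0,0,0,0,0,0],[0,0,0,0,0,0],[0,0,0,0,0,0],[0,0,0,0,0,0]]
  claw: 45

```text
clock: 49.72
eef_pos: [605.3, 276.6, 9.4]
tool_rot: [-1.567, -0.001, -0.172]
force: [-0.5, -0.6, -1.4]
width: 55.2
```

```bash
python3 go.py 604,276.3,7.5,-10
```

```text
at [605.3 276.6   9.4] -9.9 tilt [ 0.002  0.003 -1.   ] t 49.7 w 55.2 F [-0.5 -0.6 -1.4]
1
[[[-0.03, 0.05, -0.01, 0, 0.03, 0]]]
tilt fix (tool x,z) [-0.04  0.01]
```

Run:
```python
from h import *
d2=cam('scene'); u,v=np.int32(proj(d2,[604,276,20])[0]); save(d2,'pics/c1.png',(u-30,v-35,u+30,v+22),10)
```

```text
(no output)
```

View pics/c1.png

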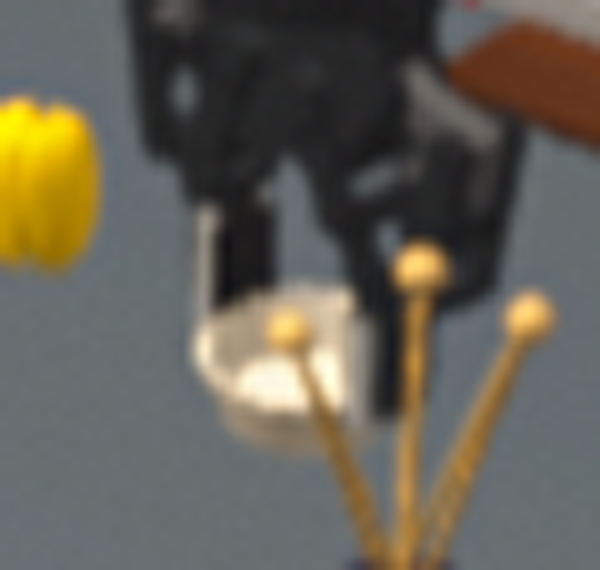

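Emit:
apply_moves:
  commands:
    - [[0,-0.2,0,0,0,0],[0,-0.5,0,0,0,0],[0,-0.6,0,0,0,0],[0,-0.4,0,0,0,0],[0,0,0,0,0,0]]

```text
clock: 50.18
eef_pos: [603.6, 275.8, 79.4]
tool_rot: [-1.57, 0.002, -0.172]
force: [0.9, 0.6, -0.7]
width: 55.6
```

```bash
python3 go.py 412.2,235.1,80,-10; python3 dish.py
```

```text
at [603.6 275.8  79.4] -9.9 tilt [-0.002  0.002 -1.   ] t 50.2 w 55.6 F [ 0.9  0.6 -0.7]
6
[[[-0.76, -0.0, -0.3, 0, 0.0, 0], [-0.76, -0.0, -0.3, 0, 0.0, 0], [-0.76, -0.0, -0.3, 0, 0.0, 0], [-0.76, -0.0, -0.3, 0, 0.0, 0], [-0.76, -0.0, -0.3, 0, 0.0, 0], [-0.76, -0.0, -0.31, 0, 0.0, 0]]]
tilt fix (tool x,z) [-0.01 -0.03]
dish 620.1 -305.3 r 69.2 2923
```

Emit:
apply_moves:
  commands:
    - [[-0.76,-0.05,-0.3,0,0.0,0],[-0.76,0,-0.3,0,0.0,0],[-0.76,0,-0.3,0,0.0,0],[-0.76,0,-0.3,0,0.0,0],[-0.76,0,-0.3,0,0.0,0],[-0.5,0,-0.2,0,0.0,0],[0,0,0,0,0,0],[0,0,0,0,0,0]]

```text
clock: 50.9
eef_pos: [410.3, 233.6, 74.3]
tool_rot: [-1.577, 0.008, -0.17]
force: [1.0, 0.2, -0.8]
width: 55.4
```

```bash
python3 go.py 412.2,235.1,45,-10
python3 - <<'E'
from cups import *
cups(cam('top'))
E
```

```text
at [410.3 233.6  74.3] -9.7 tilt [-0.009 -0.005 -1.   ] t 50.9 w 55.4 F [ 1.   0.2 -0.8]
1
[[[0.04, 0.73, 0.05, 0, 0.05, 0]]]
tilt fix (tool x,z) [ 0.08 -0.09]
cream none
green none
red circ 425.8 -252.8 30.0 ell [ 425.8 -252.9] [58.4 59.2] 562
```

Emit:
apply_moves:
  commands:
    - [[0.04,0.1,0.05,0.08,0.05,-0.09],[0,0.3,0,0,0,0],[0,0.3,0,0,0,0],[0,0.1,0,0,0,0],[0,0,0,0,0,0]]

```text
clock: 51.37
eef_pos: [419.5, 237.2, 39.4]
tool_rot: [-1.566, -0.009, -0.177]
force: [0.7, -0.4, -1.2]
width: 55.4
```

```bash
python3 go.py 412.2,235.1,20,-10
```

```text
at [419.5 237.2  39.4] -10.1 tilt [ 0.009  0.003 -1.   ] t 51.4 w 55.4 F [ 0.7 -0.4 -1.2]
1
[[[-0.17, 0.49, -0.08, 0, -0.03, 0]]]
tilt fix (tool x,z) [-0.05  0.1 ]
```

Emit:
apply_moves:
  commands:
    - [[-0.18,0,-0.08,-0.05,0,0.1],[0,0.1,0,0,0,0],[0,0.1,0,0,0,0],[0,0,0,0,0,0]]

```text
clock: 51.7
eef_pos: [413.3, 235.3, 30.9]
tool_rot: [-1.57, -0.001, -0.178]
force: [-0.5, 0.9, -1.2]
width: 55.7
```

```bash
python3 go.py 412.2,235.1,20,-10
```

```text
at [413.3 235.3  30.9] -10.2 tilt [ 0.001  0.    -1.   ] t 51.7 w 55.7 F [-0.5  0.9 -1.2]
1
[[[-0.03, 0.27, -0.01, 0, -0.04, 0]]]
tilt fix (tool x,z) [-0.01  0.02]
```

Emit:
apply_moves:
  commands:
    - [[-0.03,0.12,0,0,0,0],[0,0.08,0,0,0,0],[0,0.05,0,0,0,0],[0,0.02,0,0,0,0]]

```text
clock: 52.03
eef_pos: [412.8, 235.9, 19.7]
tool_rot: [-1.569, -0.003, -0.178]
force: [0.4, -1.3, 0.0]
width: 55.2
```

```bash
python3 go.py 412.2,235.1,20,-10
```

```text
at [412.8 235.9  19.7] -10.2 tilt [ 0.003  0.001 -1.   ] t 52.0 w 55.2 F [ 0.4 -1.3  0. ]
1
[[[-0.01, -0.01, -0.02, 0, -0.04, 0]]]
tilt fix (tool x,z) [-0.02  0.04]
```

Inside the green cup with no side contact. Release, lift and go over to the red cup.

Emit:
apply_moves:
  commands:
    - [[0,0,0,0,0,0],[0,0,0,0,0,0],[0,0,0,0,0,0],[0,0,0,0,0,0],[0,-0.4,0,0,0,0],[0,-0.8,0,0,0,0],[0,-0.7,0,0,0,0],[0,-0.2,0,0,0,0]]
  claw: 85

```text
clock: 52.7
eef_pos: [411.2, 234.7, 104.5]
tool_rot: [-1.573, 0.002, -0.18]
force: [0.2, -0.3, 0.0]
width: 84.7
```

Emit:
apply_moves:
  commands:
    - [[0.19,0,-0.92,0,0,0],[0.19,0,-0.92,0,0,0],[0.19,0,-0.92,0,0,0],[0.19,0,-0.92,0,0,0],[0.19,0,-0.92,0,0,0],[0.19,0,-0.92,0,0,0],[0.19,0,-0.92,0,0,0],[0.19,0,-0.92,0,0,0]]

```text
clock: 53.37
eef_pos: [425.3, -61.8, 104.5]
tool_rot: [-1.561, -0.007, -0.149]
force: [1.6, 0.9, -0.6]
width: 84.7
```

Emit:
apply_moves:
  commands:
    - [[0.19,0,-0.92,0,0,0],[0.19,0,-0.92,0,0,0],[0.19,0,-0.92,0,0,0],[0.15,0,-0.7,0,0,0],[0.1,0,-0.4,0,0,0],[0,0,0,0,0,0],[0,0,0,0,0,0]]

```text
clock: 53.95
eef_pos: [432.5, -238.6, 101.9]
tool_rot: [-1.566, -0.011, -0.164]
force: [-0.5, 0.6, -0.8]
width: 85.2
```

```bash
python3 go.py 425.8,-252.8,50,-10
python3 - <<'E'
from meas import *
d=cam('top'); np.save('t8.npy',d,allow_pickle=True); H,S,V=masks(d['image']); u,v=proj(d,[412,235,25])[0]; yy,xx=np.mgrid[:420,:560]; n=(xx-u)**2+(yy-v)**2<22**2
for nm,m,z in(('cream',(V>110)&(S<90),30),('green',(H>55)&(H<85)&(S>110),20)):
    q=comps(m&n,5)
    if q:
        W=np.vstack([ray(d,np.argwhere(k)[:,::-1],z)[:,:2] for a,_,k in q]).astype(np.float32); e=cv2.minEnclosingCircle(W); print(nm,len(W),np.round(e[0],1),round(e[1],1))
E
python3 dish.py
```

```text
at [ 432.5 -238.6  101.9] -9.4 tilt [ 0.011  0.003 -1.   ] t 54.0 w 85.2 F [-0.5  0.6 -0.8]
2
[[[-0.05, 0.65, -0.19, 0, 0.06, 0], [-0.05, 0.65, -0.19, 0, 0.06, 0]]]
tilt fix (tool x,z) [-0.05  0.12]
cream 627 [411.9 235.5] 31.6
dish 620.1 -305.3 r 69.2 2921
```

Emit:
apply_moves:
  commands:
    - [[-0.1,0,-0.38,-0.05,0.12,0.12],[-0.05,0.4,0,0,0,0],[-0.05,0.7,0,0,0,0],[-0.05,0.5,0,0,0,0],[0,0.25,0,0,0,0],[0,0.05,0,0,0,0],[0,0,0,0,0,0]]

```text
clock: 54.63
eef_pos: [421.2, -244.9, 23.8]
tool_rot: [-1.569, 0.001, -0.159]
force: [-0.0, 0.2, 0.2]
width: 85.2
```

```bash
python3 go.py 425.8,-252.8,6,-10
```

```text
at [ 421.2 -244.9   23.8] -9.1 tilt [-0.001  0.002 -1.   ] t 54.6 w 85.2 F [-0.   0.2  0.2]
1
[[[0.14, 0.45, -0.18, 0, 0.18, 0]]]
tilt fix (tool x,z) [-0.03 -0.02]
```

Emit:
apply_moves:
  commands:
    - [[0.12,0,-0.2,0,0.18,0],[0,0.2,0,0,0,0],[0,0.18,0,0,0,0],[0,0.05,0,0,0,0],[0,0,0,0,0,0]]

```text
clock: 55.05
eef_pos: [427.2, -254.8, 7.5]
tool_rot: [-1.571, -0.003, -0.174]
force: [-0.7, -0.3, 0.2]
width: 84.9
```

```bash
python3 go.py 425.8,-252.8,6,-10
```

```text
at [ 427.2 -254.8    7.5] -10.0 tilt [ 0.003 -0.    -1.   ] t 55.0 w 84.9 F [-0.7 -0.3  0.2]
1
[[[-0.04, 0.04, 0.04, 0, 0.0, 0]]]
tilt fix (tool x,z) [-0.    0.03]
```

Emit:
apply_moves:
  commands:
    - [[-0.04,0.04,0.04,0,0,0],[0,0,0,0,0,0]]

```text
clock: 55.22
eef_pos: [425.8, -252.8, 5.7]
tool_rot: [-1.57, -0.003, -0.174]
force: [0.6, 0.4, 0.2]
width: 85.1
```

Emit:
apply_moves:
  commands:
    - [[0,0,0,0,0,0],[0,0,0,0,0,0],[0,0,0,0,0,0],[0,0,0,0,0,0],[0,0,0,0,0,0]]
  claw: 45

```text
clock: 55.63
eef_pos: [426.1, -252.8, 8.1]
tool_rot: [-1.57, -0.005, -0.175]
force: [-0.2, 0.1, -0.7]
width: 56.2
```

Emit:
apply_moves:
  commands:
    - [[0,-0.2,0,0,0,0],[0,-0.5,0,0,0,0],[0,-0.8,0,0,0,0],[0,-0.7,0,0,0,0],[0,-0.2,0,0,0,0]]

```text
clock: 56.05
eef_pos: [423.2, -251.6, 106.2]
tool_rot: [-1.567, 0.003, -0.175]
force: [0.7, -0.1, -1.5]
width: 55.9
```

Emit:
apply_moves:
  commands:
    - [[-0.19,0,0.92,0,0,0],[-0.19,0,0.92,0,0,0],[-0.19,0,0.92,0,0,0],[-0.19,0,0.92,0,0,0],[-0.19,0,0.92,0,0,0],[-0.19,0,0.92,0,0,0],[-0.19,0,0.92,0,0,0],[-0.19,0,0.92,0,0,0]]

```text
clock: 56.72
eef_pos: [419.9, 47.4, 109.1]
tool_rot: [-1.577, -0.013, -0.196]
force: [1.3, 0.1, -0.9]
width: 55.5
```

Emit:
apply_moves:
  commands:
    - [[-0.19,0,0.92,0,0,0],[-0.19,0,0.92,0,0,0],[-0.19,0,0.92,0,0,0],[-0.15,0,0.7,0,0,0],[-0.1,0,0.5,0,0,0],[0,0,0,0,0,0],[0,0,0,0,0,0]]

```text
clock: 57.3
eef_pos: [413.3, 229.1, 106.2]
tool_rot: [-1.574, -0.01, -0.178]
force: [0.2, -1.0, -0.7]
width: 55.9
```

```bash
python3 go.py 412.1,235.4,50,-10; python3 dish.py
```

```text
at [413.3 229.1 106.2] -10.2 tilt [ 0.01  -0.005 -1.   ] t 57.3 w 55.9 F [ 0.2 -1.  -0.7]
2
[[[-0.03, 0.7, 0.07, 0, -0.02, 0], [-0.03, 0.7, 0.07, 0, -0.02, 0]]]
tilt fix (tool x,z) [0.04 0.12]
dish 620.1 -305.3 r 69.2 2921
```

Emit:
apply_moves:
  commands:
    - [[-0.05,0,0.18,0.04,0,0.12],[-0.05,0.4,0,0,0,0],[-0.05,0.5,0,0,0,0],[-0.03,0.3,0,0,0,0],[0,0.1,0,0,0,0],[0,0,0,0,0,0]]

```text
clock: 57.85
eef_pos: [409.6, 233.0, 53.5]
tool_rot: [-1.569, 0.001, -0.19]
force: [-0.1, 0.3, 0.3]
width: 55.7
```

```bash
python3 go.py 412.1,235.4,43,-10
```

```text
at [409.6 233.   53.5] -10.9 tilt [-0.001  0.002 -1.   ] t 57.9 w 55.7 F [-0.1  0.3  0.3]
1
[[[0.05, 0.26, 0.07, 0, -0.18, 0]]]
tilt fix (tool x,z) [-0.02 -0.01]
```

Emit:
apply_moves:
  commands:
    - [[0.05,0,0.06,0,-0.18,0],[0,0.12,0,0,0,0],[0,0.12,0,0,0,0],[0,0.04,0,0,0,0],[0,0,0,0,0,0]]

```text
clock: 58.27
eef_pos: [414.8, 233.9, 43.4]
tool_rot: [-1.567, -0.002, -0.177]
force: [0.2, -0.2, 0.2]
width: 56.1
```

```bash
python3 go.py 412.1,235.4,30,-10
```

```text
at [414.8 233.9  43.4] -10.1 tilt [ 0.002  0.003 -1.   ] t 58.3 w 56.1 F [ 0.2 -0.2  0.2]
1
[[[-0.07, 0.33, 0.03, 0, -0.03, 0]]]
tilt fix (tool x,z) [-0.04  0.02]
```

Emit:
apply_moves:
  commands:
    - [[-0.07,0.05,0.03,0,0,0],[0,0.11,0,0,0,0],[0,0.1,0,0,0,0],[0,0.06,0,0,0,0],[0,0.03,0,0,0,0],[0,0,0,0,0,0]]

```text
clock: 58.77
eef_pos: [413.0, 235.7, 28.7]
tool_rot: [-1.567, -0.004, -0.177]
force: [-1.0, -1.2, 2.4]
width: 55.8
```

Emit:
apply_moves:
  commands:
    - [[0,0,0,0,0,0],[0,0,0,0,0,0],[0,0,0,0,0,0],[0,0,0,0,0,0],[0,-0.4,0,0,0,0],[0,-0.8,0,0,0,0],[0,-0.8,0,0,0,0],[0,-0.6,0,0,0,0]]
  claw: 85

```text
clock: 59.43
eef_pos: [408.7, 234.0, 131.5]
tool_rot: [-1.574, 0.007, -0.178]
force: [0.5, -0.1, -0.4]
width: 84.5
```

Emit:
apply_moves:
  commands:
    - [[0,-0.3,0.9,0,0,0],[0,-0.3,0.9,0,0,0],[0,-0.2,0.9,0,0,0],[0,0,0.9,0,0,0],[0,0,0.9,0,0,0],[0,0,0.6,0,0,0],[0,0,0,0,0,0],[0,0,0,0,0,0]]

```text
clock: 60.1
eef_pos: [446.3, 445.4, 172.3]
tool_rot: [-1.565, 0.002, -0.179]
force: [0.3, -0.9, -0.9]
width: 85.1
```

```bash
python3 go.py | head -1; python3 dish.py
python3 - <<'E'
from meas import *
d=cam('top'); s=cam('scene'); H,S,V=masks(d['image']); u,v=proj(d,[412,235,30])[0]; yy,xx=np.mgrid[:420,:560]; n=(xx-u)**2+(yy-v)**2<22**2
q=comps((((H<7)|(H>172))&(S>120)&(V>40))&n,5)
W=np.vstack([ray(d,np.argwhere(k)[:,::-1],40.5)[:,:2] for a,_,k in q]).astype(np.float32); e=cv2.minEnclosingCircle(W); print('red',len(W),np.round(e[0],1),round(e[1],1))
def crop(d,P,r,sz):
    u,v=np.int32(proj(d,P)[0]); c=d['image'][max(v-r,0):v+r,max(u-r,0):u+r,::-1]; return cv2.resize(c,(sz,sz),interpolation=cv2.INTER_CUBIC)
top=cv2.resize(d['image'][70:320,:,::-1],(800,300))
cv2.imwrite('pics/fin.png',np.vstack([top,np.hstack([crop(s,[412,235,20],25,266),crop(s,[615,-305,25],42,268),crop(s,[530,25,30],50,266)])]))
E
```

```text
at [446.3 445.4 172.3] -10.3 tilt [-0.001  0.006 -1.   ] t 60.1 w 85.1 F [ 0.3 -0.9 -0.9]
dish 620.1 -305.3 r 69.2 2922
red 566 [412.5 235.2] 30.1Traceback (most recent call last):
  File "<stdin>", line 8, in <module>
    return _nx.concatenate(arrs, 1, dtype=dtype, casting=casting)
           ~~~~~~~~~~~~~~~^^^^^^^^^^^^^^^^^^^^^^^^^^^^^^^^^^^^^^^
ValueError: all the input array dimensions except for the concatenation axis must match exactly, but along dimension 0, the array at index 0 has size 266 and the array at index 1 has size 268
```

Run:
```python
from h import *
d=cam('top'); s=cam('scene')
def crop(d,P,r):
    u,v=np.int32(proj(d,P)[0]); c=d['image'][max(v-r,0):v+r,max(u-r,0):u+r,::-1]; return cv2.resize(c,(266,266),interpolation=cv2.INTER_CUBIC)
top=cv2.resize(d['image'][70:320,:,::-1],(798,330))
cv2.imwrite('pics/fin2.png',np.vstack([top,np.hstack([crop(s,[412,235,20],25),crop(s,[615,-305,25],42),crop(s,[530,25,30],50)])]))
```

```text
(no output)
```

View pics/fin2.png

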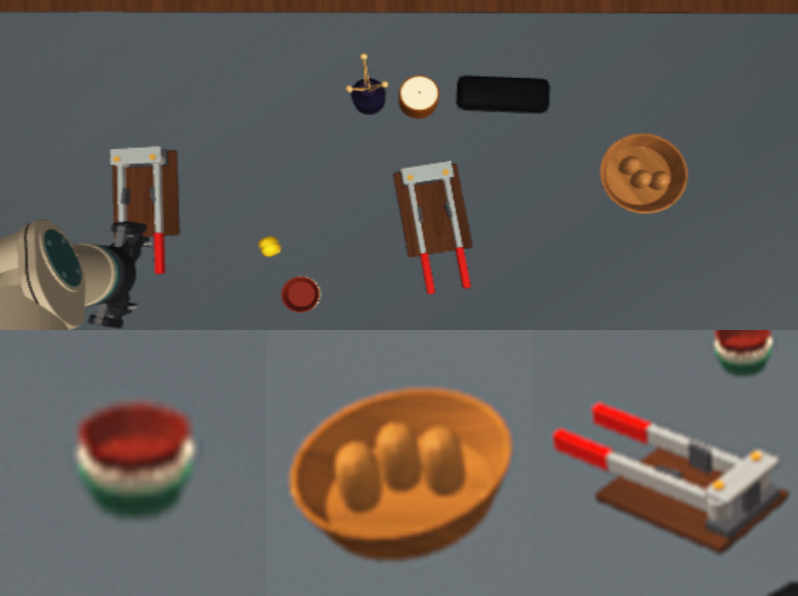

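The final view shows the straight stack of green, cream and red, three seamless nuts upright in the dish, and the cracker empty and open. The bystanders stand where they were.

```bash
python3 -c "
from cell import finish_job
print(finish_job())"
```

```text
the job is handed in; nothing more can be done
None
```

The job is done and handed in, at about 60 s of the 210 s allowed. All three walnuts were taken from their cups, cracked by squeezing the red handles of the nearest nutcracker, and set upright in the wooden dish. The cream cup and then the red cup were nested into the green one.

- **Nuts:** the last picture shows three nuts standing in the dish with no seams visible.
- **Stack:** it looks straight and upright. The cup centres in the top view agree to about 1 mm (cream 411.9, 235.5; red 412.5, 235.2; green 412.1, 234.9).
- **Nutcracker and bystanders:** the nutcracker is empty and open, and the vase, candle and spectacle case look where they were at the start. The dish never moved in any reading.
- **Third nut:** it leaned about 15° in the jaws after I set it down. I closed the handles in stages; it straightened and cracked normally.
- **Cup grip reading:** the gripper showed about 55 mm across a 61 mm rim, which I could not explain. The pictures and the seating were fine.

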